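# Soak clogged diamond bits in an ultrasonic cleaner

## Task

The small diamond grinding bits standing on the bench are clogged with stone adhesive. Open the soak jar in the ultrasonic cleaner by pushing its child-resistant cap down hard while turning it anticlockwise, lay the cap on the bench, put every bit into the jar, then put the cap back on and push and turn it clockwise until it is locked. Only then start the cleaner by turning the sunken timer knob clockwise until its pointer stands at the long mark at twelve o'clock; leave the other things on the bench where they are.

Things in the scene. Friction and masses are not known exactly. Their poses are not given: they have to be found in the camera images.
- cleaner: Ultrasonic cleaner, fixed: steel and grey housing 190 mm (own x) by 310 mm (own y), deck 140 mm above the bench. Origin: centre of its underside; own +x points away from the operator, own +y to the grey control side. A white soak jar is clamped in the deck at own (0, -60) mm; the sunken timer knob is at own (0, +95) mm. Jar shoulder: 90 mm wide, 157 mm above the bench.
- jar_mouth (a point): Centre of the jar's mouth (top of the seal at rest), 187 mm above the bench; axes as the cleaner's. Neck 51 mm outside, 46.6 mm inside, 30 mm high; below it the jar is 80 mm wide, 138 mm deep, its floor domed up 10 mm. The neck has 3 outer lugs, 37 degrees wide, at own +x, +120, +240 degrees, reaching to 60 mm diameter, tops 14 mm below the mouth. Cap skirt inside: 63 mm.
- seal (a joint): Travel (m) of the sprung rubber seal that forms the top 12 mm of the neck: 0 at rest, up to 0.0065 pressed down by the cap. It starts to move at 9 N; 18 N at 5 mm, 21 N at its 6.5 mm stop. The cap turns past its catches (either way) only while it is pressed 4 mm or more; 5 to 6.5 mm is sure.
- pocket0 (a point): Locking pocket under the neck lug at the cleaner's +x side of the jar: 29.6 mm from the jar's axis, 20 mm below the mouth. The cap is locked when a cap lug sits in a pocket and the cap has sprung back up.
- pocket1 (a point): Locking pocket 120 degrees anticlockwise (from above) of pocket0 round the jar's axis.
- pocket2 (a point): Locking pocket 240 degrees anticlockwise (from above) of pocket0 round the jar's axis.
- cap: Black ribbed child-resistant cap, 68 mm diameter, 27 mm high, 45 g, open below. Origin: centre of the lower rim; z up through the closed top. 3 inner lugs 10 mm wide at the rim, at own +x, +120, +240 degrees, a chevron on top over each. Starts locked: origin 22 mm below the mouth, yaw as the cleaner's. Grip across the skirt from above.
- cap_lug0 (a point): Cap lug at the cap's own +x, 29.6 mm from its axis, 2 mm above the rim. Pressed down, the cap turns anticlockwise (from above) from locked; 35 to 85 degrees (best 60) from locked it is free to lift off or set on. From there pressed down and turned clockwise it meets the end stop at locked (3 degrees play). Locked yaw: cleaner's, or 120 degrees either way.
- knob (a joint): Timer knob (rad): 0 at its anticlockwise stop (off), growing clockwise (from above) to 4.8; stays where left, friction about 0.04 N m. Its white pointer's direction is 2.4 - value rad anticlockwise of the cleaner's +x, so at 2.4 it points along +x to the long tick (twelve o'clock); short ticks are 0.4 rad apart. Starts at 0 to 0.6.
- knob_top (a point): On the knob's axis, level with the deck and with the knob's top, 140 mm above the bench. Knob: bar grip 29 mm long along the pointer, 10 mm wide, 13 mm high, on a 30 mm disc 5 mm high, in a round well 77 mm wide and 18 mm deep.
- glue: Glue squeeze bottle, 54 mm diameter, 151 mm high, upright; not part of the job. Origin: centre of its underside.
- mbox: Open marble box 100 by 130 by 32 mm; not part of the job. Origin: centre of its underside.
- rasp: Rasp with a wooden handle, 225 mm long along own x, 20 mm wide and high, lying flat; not part of the job. Origin: on its underside, near the middle.
- figure: Small turned marble figure, 48 mm diameter, 80 mm high; not part of the job. Origin: centre of its underside.
- bit1: Diamond grinding bit, standing on its round working end, hub up: head 30 mm diameter and 20 mm high, above it a plain steel hub 22 mm diameter and 16 mm high (36 mm in all), about 90 g. Origin: centre of its underside; z along its axis towards the hub. May be absent.
- bit2: Diamond grinding bit, standing on its round working end, hub up: head 30 mm diameter and 20 mm high, above it a plain steel hub 22 mm diameter and 16 mm high (36 mm in all), about 90 g. Origin: centre of its underside; z along its axis towards the hub. May be absent.
- bit3: Diamond grinding bit, standing on its round working end, hub up: head 25 mm diameter and 26 mm high, above it a plain steel hub 22 mm diameter and 14 mm high (40 mm in all), about 90 g. Origin: centre of its underside; z along its axis towards the hub. May be absent.
- bit4: Diamond grinding bit, standing on its round working end, hub up: head 25 mm diameter and 26 mm high, above it a plain steel hub 22 mm diameter and 14 mm high (40 mm in all), about 90 g. Origin: centre of its underside; z along its axis towards the hub. May be absent.
Things that resemble listed ones, but are neither listed nor needed, are in the scene too. Leave any blue look-alike of the bit2 alone.

How it is judged:
By the outcome, as a careful person would: the job done as asked, in the order asked, and still so for the second after the job is handed in, with the robot touching nothing.
Of bit1, bit2, bit3, bit4 only 2 to 4 are there at a start; the rules pass over those that are not, and their reading is None.
At some moment in a run one of bit1, bit2, bit3, bit4, cap may be knocked a few centimetres aside while the robot is not near it.
It also fails if it takes over 210 s, if anything falls off the work surface, if the arm or the gripper's body presses on something with over 40 N, if the wrist force passes 120 N, or if a joint passes its speed limit or range.

## Robot

A 6-joint arm with a two-finger parallel gripper is mounted at the origin on the work surface. World frame = base frame: x ahead of the robot, y to its left, z up, the work surface at z = 0. Lengths are in m, angles in rad, forces in N, time in s.
With the tool pointing down it reaches from about 0.35 to 0.775 m from the base axis. Payload 7.3 kg.
Tool frame: the origin (TCP) lies between the finger pads; the fingertips stand 25 mm ahead of it and the grasp point (between the pads) lies 6 mm ahead of it; y points along the fingers, z is the direction in which the jaws open and shut, and the axes are right-handed (so a half turn about y gives the same grasp; the last joint's range is limited). The gripper opens to 92 mm and grips with 3 to 60 N. Pads are 19 mm wide; open, the fingers measure 130 mm over their backs; the gripper's body (75 mm by 190 mm) begins 47 mm behind the grasp point.
Start: joints at [1.004, 0.342, 1.524, -0, 1.275, -0.146], TCP at [0.214, 0.479, 0.252] pointing down, gripper open.
Joint ranges: [-2.53, 2.53], [-0.77, 2.02], [0.04, 2.7], [-1, 4.14], [0.28, 2.66], [-3.11, 3.11]. Speed limits (rad/s): [2.57, 2.57, 3.14, 3.14, 3.14, 3.14].

## Interface

Orientations are given as [roll, pitch, yaw] about the fixed x, y, z axes, in that order (R = Rz(yaw) Ry(pitch) Rx(roll)).
In Python, from cell import sensors, read_camera, hand_in gives the robot as it stands. The module is installed in compiled form; this text tells all that it offers.
- The arm moves only by the tool send_rows, never from a script. Its argument "motion" is a list that holds one entry, the list of rows, each a list of 4 numbers: the shift along the tool's x, y, z in m, then the turn about the tool's y in degrees. In form: [[[tx, ty, tz, twist], ...]]. A call has 1 to 8 rows; each row is the pose to reach, as a shift and turn from the pose measured when the call began, along the tool's axes at that moment; what a row does not reach only later rows make up. A row lasts 1/10 s, in which the tool goes at most 50 mm and 8.59 degrees, less where a joint would pass 70% of its speed; a pose out of reach is approached as far as the arm can. A call with a gripper value outside its range is refused whole. "gripper" is the opening, from 0 (shut) to 1 (fully open), set as the call begins (left out, the last holds). The fingers move at their own pace and stop on an object; "grip_force" is the grip in N (left out, the last holds). Time passes only in rows, so rows that repeat a pose let the fingers close. It gives the time, the measured TCP pose, the force and the opening at its end, in the units of the state.
- sensors.observe(): the state, without advancing time (a new reading comes with each control period).
- read_camera(name): name is "side" or "top"; returns a dict with "frame" (400x640x3 uint8, red, green, blue), "fx", "fy", "cx", "cy" (pixels), "distortion" ([k1, k2, p1, p2, k3] as OpenCV has them; the pictures are not rectified), "extrinsics" (4x4, takes a point from world to camera coordinates). Camera axes: x right, y up, looking along -z (the intrinsics and any distortion apply to the point x, -y, -z); pixel columns grow to the right and rows downward; lengths in m; the calibration is good to about 2 mm. A picture is of the moment at which its call begins. There is no depth.
- hand_in(): hands the job in, once; it reports no verdict.
The state is a dict: "time": time; "qpos": joint angles; "qvel": joint speeds; "joint_efforts": joint torques, N m; "tool_pos": TCP position; "tool_rot": TCP orientation; "contact_force": force on the tool from outside, world axes, zero at the start; "torque": the same for the moment, N m; "opening": finger opening in m.
Only numpy, scipy, OpenCV 4.12 (cv2) and the standard library are available. Lean on these libraries where they do the work, as an engineer would, in place of code of your own. Each camera call takes 0.05 s, during which the arm holds its last target.

## Working session

There is one attempt and no reset: what is moved stays moved. The work goes in short steps, Python scripts to look and compute and a tool call to move; the robot and the scene stay as the last step left them, time stands still between calls to the robot, and variables do not carry over. Pictures are saved under pics/ and viewed, and the job is handed in when it is done.

Besides the shell and the picture viewer there is one more tool, called after ">>>" by a JSON object that holds its "method" and its "body", one argument or row to a line. send_rows: Moves the arm, as the interface text tells. Its arguments: {"type":"object","properties":{"motion":{"type":"array"},"gripper":{"type":"number"},"grip_force":{"type":"number"}},"required":["motion"]}

```bash
mkdir -p pics; cat > h.py <<'E'
import numpy as np, cv2
from cell import sensors, read_camera, hand_in
def shot(name,fn):
    c=read_camera(name); cv2.imwrite('pics/'+fn,c['frame'][:,:,::-1]); np.save('pics/%s.npy'%fn,c,allow_pickle=True); return c
def K(c): return np.array([[c['fx'],0,c['cx']],[0,c['fy'],c['cy']],[0,0,1.]]),np.array(c['distortion'],float)
def proj(c,P):
    P=np.atleast_2d(np.array(P,float)); E=np.array(c['extrinsics']); q=P@E[:3,:3].T+E[:3,3]; q=q*[1,-1,-1]
    k,d=K(c); return cv2.projectPoints(q.reshape(-1,1,3),np.zeros(3),np.zeros(3),k,d)[0].reshape(-1,2)
def ray(c,uv):
    k,d=K(c); E=np.array(c['extrinsics']); n=cv2.undistortPoints(np.array(uv,float).reshape(-1,1,2),k,d).reshape(-1,2)
    D=np.c_[n[:,0],-n[:,1],-np.ones(len(n))]@E[:3,:3]; o=-E[:3,:3].T@E[:3,3]; return o,D
def onz(c,uv,z):
    o,D=ray(c,uv); z=np.broadcast_to(z,len(D)); return o+D*((z-o[2])/D[:,2])[:,None]
E
python3 - <<'E'
from h import *
for n in ('top','side'):
    c=shot(n,n+'0.png'); print(n,-np.array(c['extrinsics'])[:3,:3].T@np.array(c['extrinsics'])[:3,3],c['fx'],c['distortion'])
print(sensors.observe())
E
```

```text
top [ 0.42616687 -0.03705141  1.43205932] 475.1165327131941 [0.00958138 0.         0.         0.         0.        ]
side [ 0.15523469 -0.86062235  0.68600286] 407.948136822024 [0.02733077 0.         0.         0.         0.        ]
{'time': 0.1, 'qpos': array([ 1.00401082e+00,  3.42646897e-01,  1.52491784e+00, -1.21339882e-05,
        1.27545000e+00, -1.45991877e-01]), 'qvel': array([-0.00066235, -0.00332028, -0.00299937,  0.00028748,  0.00038012,
        0.00030447]), 'joint_efforts': array([ 1.21672088e-03, -4.32005346e+01, -2.44696820e+01,  7.18080369e-02,
        5.26685861e-02, -7.35599929e-05]), 'tool_pos': array([0.2142475 , 0.47891876, 0.25111893]), 'tool_rot': array([-1.57220496e+00,  1.95394625e-04, -4.20790233e-01]), 'contact_force': array([-0.12161608, -0.47506457,  0.22335778]), 'torque': array([ 0.0401312 ,  0.02698718, -0.02273605]), 'opening': 0.09195777181256534}
```

View pics/top0.png

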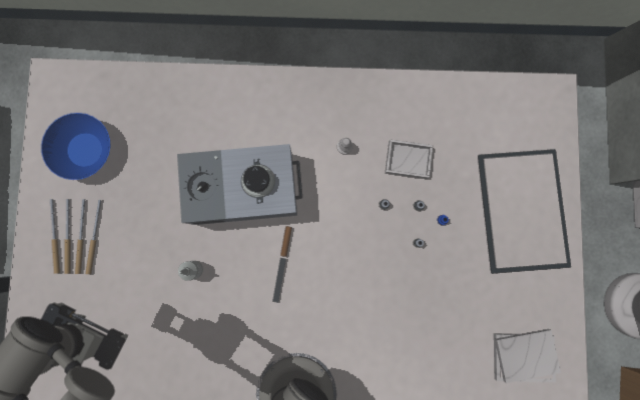

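View pics/side0.png

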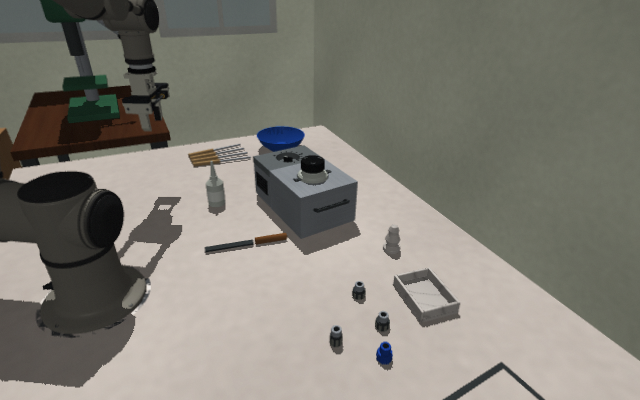

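The top view shows three grey bits at about (385,204), (420,206) and (419,243), a blue look-alike at (443,220), the cap at (256,180) and the knob at (203,186). I'll zoom in.

```bash
python3 - <<'E'
from h import *
t=cv2.imread('pics/top0.png'); s=cv2.imread('pics/side0.png')
cv2.imwrite('pics/a.png',cv2.resize(t[135:235,165:315],None,fx=5,fy=5,interpolation=cv2.INTER_CUBIC))
cv2.imwrite('pics/b.png',cv2.resize(t[190:260,370:460],None,fx=8,fy=8,interpolation=cv2.INTER_CUBIC))
cv2.imwrite('pics/c.png',cv2.resize(s[270:370,320:410],None,fx=6,fy=6,interpolation=cv2.INTER_CUBIC))
E
```

```text
(no output)
```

View pics/a.png

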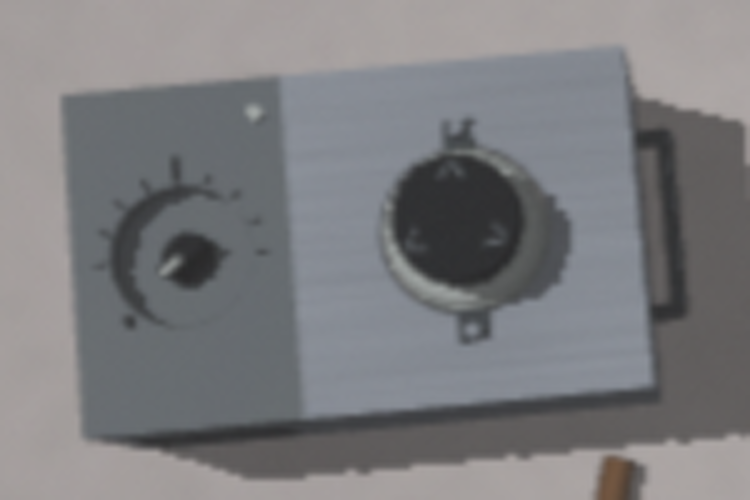

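View pics/b.png

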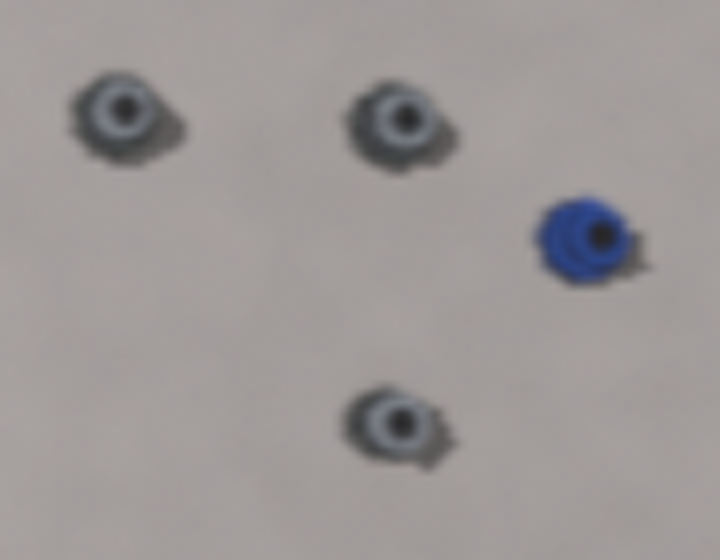

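View pics/c.png

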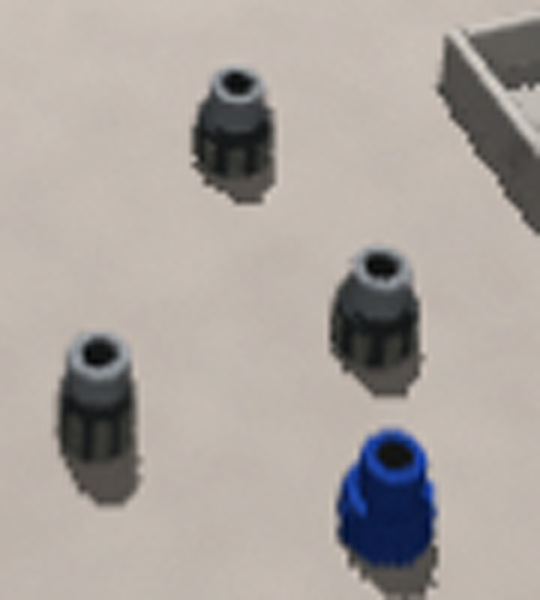

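```bash
cat >> h.py <<'E'
def un(p,f,ox,oy): return (np.array(p,float)+.5)/f-.5+[ox,oy]
def two(c1,u1,c2,u2):
    out=[]
    for a,b in zip(u1,u2):
        o1,D1=ray(c1,[a]);o2,D2=ray(c2,[b]); A=np.c_[D1[0],-D2[0]]; s=np.linalg.lstsq(A,o2-o1,rcond=None)[0]
        p=o1+s[0]*D1[0];q=o2+s[1]*D2[0]; out.append(np.r_[(p+q)/2,np.linalg.norm(p-q)])
    return np.array(out)
E
python3 - <<'E'
from h import *
from scipy.optimize import least_squares
t=np.load('pics/top0.png.npy',allow_pickle=True).item(); s=np.load('pics/side0.png.npy',allow_pickle=True).item()
np.set_printoptions(precision=4,suppress=True)
uv=un([(62,96),(622,46),(656,386),(84,437)],5,165,135)
P=onz(t,uv,.14); own=np.array([(.095,.155),(.095,-.155),(-.095,-.155),(-.095,.155)])
print(P, np.linalg.norm(P[0]-P[1]),np.linalg.norm(P[1]-P[2]))
def f(x): c,q=np.cos(x[2]),np.sin(x[2]); return (own@np.array([[c,q],[-q,c]])+x[:2]-P[:,:2]).ravel()
r=least_squares(f,[.5,.2,0]); print(r.x,r.fun)
x=r.x;R=np.array([[np.cos(x[2]),-np.sin(x[2])],[np.sin(x[2]),np.cos(x[2])]])
print('jar',x[:2]+R@[0,-.06],'knob',x[:2]+R@[0,.095])
# cap top centre z=.192
print('cap', onz(t,un([(457,220)],5,165,135),.192), 'knobpx',onz(t,un([(187,260)],5,165,135),.14))
print('knob proj', (proj(t,[np.r_[x[:2]+R@[0,.095],.14]])+.5-[165,135])*5, 'cap proj',(proj(t,[np.r_[x[:2]+R@[0,-.06],.192]])+.5-[165,135])*5)
h=[.036,.036,.040]
ut=un([(125,109),(406,118),(402,424)],8,370,190); us=un([(237,83),(381,265),(98,350)],6,320,270)
print(onz(t,ut,h)); print(onz(s,us,h)); print(two(t,ut,s,us))
print('side deck chk',proj(s,[np.r_[x[:2]+R@o,.14] for o in own]))
E
```

```text
[[0.6701 0.34   0.14  ]
 [0.7064 0.0338 0.14  ]
 [0.5185 0.0096 0.14  ]
 [0.4834 0.3178 0.14  ]] 0.3083301483500007 0.18939604238433605
[0.5946 0.1753 0.1179] [ 0.0006  0.0004  0.0008 -0.0013 -0.0001  0.0006 -0.0014  0.0003]
jar [0.6016 0.1157] knob [0.5834 0.2697]
cap [[0.5997 0.1148 0.192 ]] knobpx [[0.5811 0.2672 0.14  ]]
knob proj [[183.2493 256.2607]] cap proj [[455.8701 216.7577]]
[[ 0.5579 -0.2499  0.036 ]
 [ 0.5572 -0.354   0.036 ]
 [ 0.4445 -0.3516  0.04  ]]
[[ 0.5571 -0.2475  0.036 ]
 [ 0.5563 -0.3516  0.036 ]
 [ 0.4445 -0.3476  0.04  ]]
[[ 0.557  -0.2492  0.0376  0.0018]
 [ 0.5562 -0.3532  0.0376  0.0018]
 [ 0.4437 -0.3506  0.0434  0.0015]]
side deck chk [[304.2251 144.7788]
 [358.0855 181.2066]
 [300.7832 197.8409]
 [252.9316 156.0747]]
```

```bash
cat >> h.py <<'E'
from scipy.spatial.transform import Rotation as Ro
np.set_printoptions(precision=4,suppress=True)
def go(x,y,z,yaw=None,st=None):
    s=sensors.observe(); R=Ro.from_euler('xyz',s['tool_rot']).as_matrix()
    y0=s['tool_rot'][2]; tw=0 if yaw is None else -np.degrees((yaw-y0+np.pi)%(2*np.pi)-np.pi)
    print('shift',R.T@(np.array([x,y,z])-s['tool_pos']),'twist',round(tw,2)); 
def stt():
    s=sensors.observe(); print('t',round(s['time'],2),'pos',s['tool_pos'],'rot',s['tool_rot'],'F',s['contact_force'],'T',s['torque'],'op',round(s['opening'],4),'q',s['qpos'])
E
python3 -c "
from h import *
go(.6008,.1152,.255,-.42)"
```

```text
shift [ 0.5014 -0.0037 -0.1741] twist -0.05
```

>>> {"method": "send_rows", "body": {
  "motion": [
    [[0.501,-0.004,-0.174,0],[0.501,-0.004,-0.174,0],[0.501,-0.004,-0.174,0],[0.501,-0.004,-0.174,0],[0.501,-0.004,-0.174,0],[0.501,-0.004,-0.174,0],[0.501,-0.004,-0.174,0],[0.501,-0.004,-0.174,0]]
  ],
  "gripper": 1.0,
  "grip_force": 60
}}

```text
time: 0.9
tool_pos: [0.5066, 0.2032, 0.2541]
tool_rot: [-1.572, 0.001, -0.421]
contact_force: [-0.7, 0.4, 0.3]
opening: 0.0916
```

```bash
python3 -c "
from h import *
stt();go(.6008,.1152,.245,-.42)"
```

```text
t 0.9 pos [0.5066 0.2032 0.2541] rot [-1.5724  0.0007 -0.4209] F [-0.662   0.3566  0.3106] T [ 0.0492 -0.0213 -0.006 ] op 0.0916 q [ 0.2414  0.3793  1.461  -0.0008  1.3028 -0.9082]
shift [ 0.1219  0.0091 -0.0418] twist -0.05
```

>>> {"method": "send_rows", "body": {
  "motion": [
    [[0.122,0.009,-0.042,0],[0.122,0.009,-0.042,0],[0.122,0.009,-0.042,0],[0.122,0.009,-0.042,0],[0.122,0.009,-0.042,0]]
  ]
}}

```text
time: 1.4
tool_pos: [0.6006, 0.1145, 0.2442]
tool_rot: [-1.573, 0.003, -0.422]
contact_force: [-0.3, 0.2, 0.7]
opening: 0.0916
```

```bash
python3 -c "
from h import *
stt();go(.6008,.1152,.193,-.42)
c=shot('side','s1.png');f=c['frame'][110:230,240:400,::-1];cv2.imwrite('pics/s1c.png',cv2.resize(f,None,fx=5,fy=5,interpolation=2))
"
```

```text
t 1.4 pos [0.6006 0.1145 0.2442] rot [-1.573   0.0027 -0.4223] F [-0.2736  0.1715  0.7029] T [ 0.0119 -0.0057 -0.0572] op 0.0916 q [ 0.0635  0.5099  1.2788 -0.0007  1.3563 -1.0848]
shift [0.0001 0.0512 0.0008] twist -0.13
```

View pics/s1c.png

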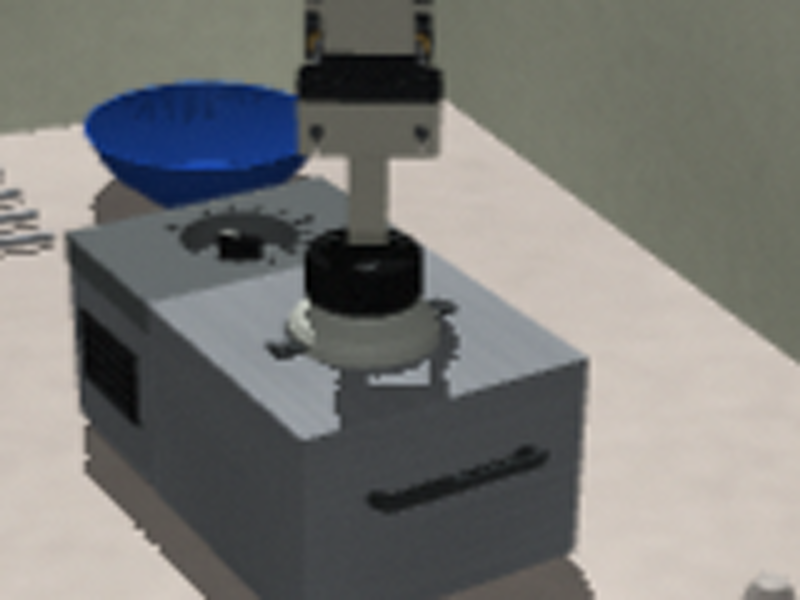

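The gripper hangs centred over the cap. I'll descend and close it gently first.

>>> {"method": "send_rows", "body": {
  "motion": [
    [[0,0.026,0.0,0],[0,0.051,0.0,0],[0,0.051,0.001,0]]
  ]
}}

```text
time: 1.75
tool_pos: [0.5977, 0.1174, 0.1907]
tool_rot: [-1.576, 0.008, -0.419]
contact_force: [-0.9, 0.8, -0.1]
opening: 0.0918
```

>>> {"method": "send_rows", "body": {
  "motion": [
    [[0,0,0,0],[0,0,0,0],[0,0,0,0],[0,0,0,0],[0,0,0,0],[0,0,0,0]]
  ],
  "gripper": 0.6,
  "grip_force": 15
}}

```text
time: 2.35
tool_pos: [0.5982, 0.1178, 0.192]
tool_rot: [-1.574, 0.007, -0.419]
contact_force: [-0.7, 2.5, 6.1]
opening: 0.0678
```

```bash
python3 -c "
from h import *
stt()"
```

```text
t 2.35 pos [0.5982 0.1178 0.192 ] rot [-1.5741  0.0067 -0.4192] F [-0.7134  2.4685  6.1351] T [0.4597 0.1172 0.0532] op 0.0678 q [ 0.0687  0.5493  1.3592  0.0002  1.2407 -1.083 ]
```

>>> {"method": "send_rows", "body": {
  "motion": [
    [[0,0,0,0],[0,0,0,0],[0.0035,0,-0.001,0],[0.0035,0,-0.001,0],[0.0035,0,-0.001,0]]
  ],
  "gripper": 0.9
}}

```text
time: 2.85
tool_pos: [0.601, 0.1152, 0.1916]
tool_rot: [-1.574, 0.007, -0.42]
contact_force: [0.5, 0.5, -0.3]
opening: 0.0828
```

```bash
python3 -c "
from h import *
stt();go(.6008,.1152,.193,-.42)"
```

```text
t 2.85 pos [0.601  0.1152 0.1916] rot [-1.5745  0.0071 -0.4196] F [ 0.4817  0.5299 -0.2571] T [-0.0432 -0.0173  0.0115] op 0.0828 q [ 0.0642  0.5539  1.3519  0.0001  1.2438 -1.0871]
shift [-0.0002 -0.0014 -0.0001] twist 0.02
```

>>> {"method": "send_rows", "body": {
  "motion": [
    [[0,0,0,0],[0,0,0,0],[0,0,0,0],[0,0,0,0]]
  ],
  "gripper": 0.6,
  "grip_force": 55
}}

```text
time: 3.25
tool_pos: [0.6013, 0.116, 0.1918]
tool_rot: [-1.573, 0.007, -0.419]
contact_force: [2.1, 4.0, -0.9]
opening: 0.0674
```

>>> {"method": "send_rows", "body": {
  "motion": [
    [[0,0.002,0,0],[0,0.004,0,0],[0,0.006,0,0],[0,0.006,0,0],[0,0.006,0,0]]
  ]
}}

```text
time: 3.75
tool_pos: [0.6014, 0.116, 0.1882]
tool_rot: [-1.572, 0.004, -0.419]
contact_force: [-3.6, 2.2, 14.1]
opening: 0.0675
```

```bash
python3 -c "
from h import *
stt()"
```

```text
t 3.75 pos [0.6014 0.116  0.1882] rot [-1.5722  0.0045 -0.4189] F [-3.6326  2.2099 14.147 ] T [0.1594 0.7032 0.05  ] op 0.0675 q [ 0.0651  0.556   1.358   0.0009  1.2322 -1.0871]
```

>>> {"method": "send_rows", "body": {
  "motion": [
    [[0,0.004,0,0],[0,0.0055,0,0],[0,0.0055,0,0],[0,0.0055,0,-6],[0,0.0055,0,-12],[0,0.0055,0,-18],[0,0.0055,0,-24],[0,0.0055,0,-30]]
  ]
}}

```text
time: 4.55
tool_pos: [0.6029, 0.1169, 0.1867]
tool_rot: [-1.569, -0.003, 0.109]
contact_force: [-0.8, 5.8, 17.6]
opening: 0.0678
```

```bash
python3 -c "
from h import *
stt();go(.6011,.1158,.183,-.42+1.047)"
```

```text
t 4.55 pos [0.6029 0.1169 0.1867] rot [-1.5689 -0.0026  0.1088] F [-0.7943  5.7832 17.5916] T [ 0.726   0.2567 -0.3789] op 0.0678 q [ 0.0658  0.5567  1.3615  0.0021  1.221  -1.6145]
shift [-0.0019  0.0036 -0.0009] twist -29.69
```

>>> {"method": "send_rows", "body": {
  "motion": [
    [[-0.001,0.004,-0.0005,-7],[-0.002,0.004,-0.001,-14],[-0.002,0.004,-0.001,-21],[-0.002,0.003,-0.001,-28],[-0.002,0.001,-0.001,-30],[-0.002,-0.002,-0.001,-30],[-0.002,-0.004,-0.001,-30]]
  ]
}}

```text
time: 5.25
tool_pos: [0.6016, 0.117, 0.192]
tool_rot: [-1.571, -0.007, 0.633]
contact_force: [0.7, 5.3, -0.7]
opening: 0.0675
```

```bash
python3 -c "
from h import *
stt();c=shot('top','t2.png');f=c['frame'][135:235,165:315,::-1];cv2.imwrite('pics/t2c.png',cv2.resize(f,None,fx=5,fy=5,interpolation=2))
c=shot('side','s2.png');f=c['frame'][110:230,240:400,::-1];cv2.imwrite('pics/s2c.png',cv2.resize(f,None,fx=5,fy=5,interpolation=2))"
```

```text
t 5.25 pos [0.6016 0.117  0.192 ] rot [-1.5707 -0.0067  0.6331] F [ 0.7474  5.2809 -0.7002] T [ 1.0341 -0.1781 -0.0843] op 0.0675 q [ 0.0653  0.548   1.3613  0.0039  1.2267 -2.1399]
```

View pics/s2c.png

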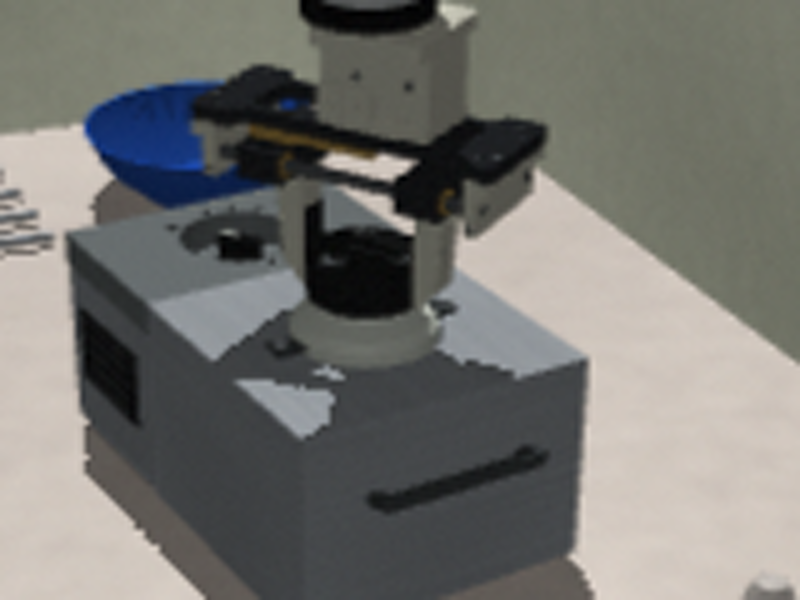

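View pics/t2c.png

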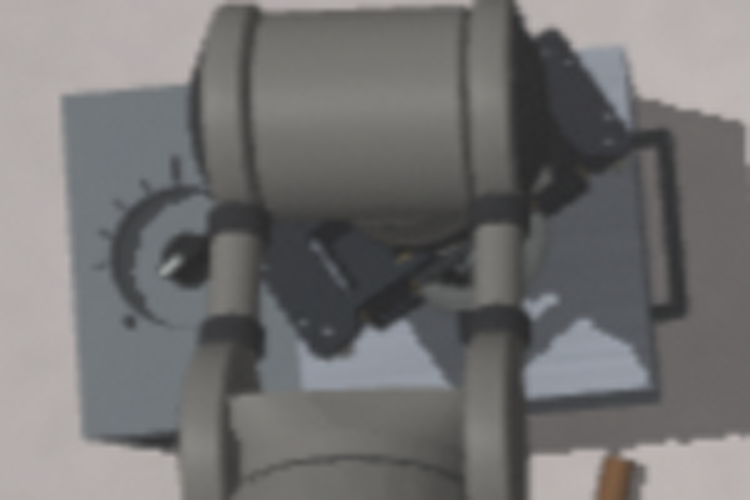

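>>> {"method": "send_rows", "body": {
  "motion": [
    [[0,-0.005,0,0],[0,-0.01,0,0],[0,-0.02,0,0]]
  ]
}}

```text
time: 5.65
tool_pos: [0.601, 0.1176, 0.211]
tool_rot: [-1.568, -0.006, 0.633]
contact_force: [1.5, 5.7, -4.0]
opening: 0.0679
```

```bash
python3 -c "
from h import *
stt();
c=shot('side','s3.png');f=c['frame'][110:230,240:400,::-1];cv2.imwrite('pics/s3c.png',cv2.resize(f,None,fx=5,fy=5,interpolation=2))"
```

```text
t 5.65 pos [0.601  0.1176 0.211 ] rot [-1.5683 -0.0056  0.633 ] F [ 1.4893  5.6871 -4.0094] T [ 0.9013 -0.2382 -0.0174] op 0.0679 q [ 0.0656  0.5322  1.3341  0.0054  1.272  -2.1397]
```

View pics/s3c.png

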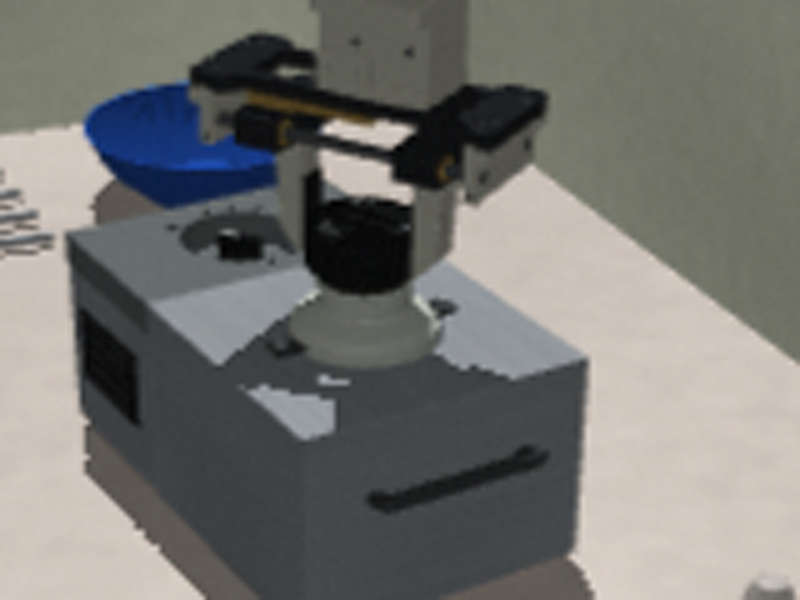

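>>> {"method": "send_rows", "body": {
  "motion": [
    [[0,-0.03,0,0],[0,-0.055,0,0],[0,-0.055,0,0]]
  ]
}}

```text
time: 6.0
tool_pos: [0.6028, 0.1162, 0.2725]
tool_rot: [-1.576, -0.013, 0.633]
contact_force: [0.1, -0.2, -0.2]
opening: 0.068
```

```bash
python3 -c "
from h import *
stt();go(.49,-.11,.23); go(.49,-.11,.03)"
```

```text
t 6.0 pos [0.6028 0.1162 0.2725] rot [-1.5756 -0.0126  0.6328] F [ 0.0899 -0.1506 -0.2463] T [0.0518 0.0501 0.0244] op 0.068 q [ 0.0644  0.4878  1.2379  0.0027  1.4027 -2.1396]
shift [-0.2252  0.0402 -0.1155] twist 0
shift [-0.2277  0.2402 -0.1146] twist 0
```

>>> {"method": "send_rows", "body": {
  "motion": [
    [[-0.225,0.04,-0.1155,0],[-0.225,0.04,-0.1155,0],[-0.225,0.04,-0.1155,0],[-0.225,0.04,-0.1155,0],[-0.225,0.04,-0.1155,0],[-0.225,0.04,-0.1155,0],[-0.225,0.04,-0.1155,0],[-0.225,0.04,-0.1155,0]]
  ]
}}

```text
time: 6.8
tool_pos: [0.4903, -0.1094, 0.2301]
tool_rot: [-1.575, -0.012, 0.633]
contact_force: [-0.5, 0.9, -1.2]
opening: 0.0676
```

```bash
python3 -c "
from h import *
stt();go(.49,-.11,.035)"
```

```text
t 6.8 pos [ 0.4903 -0.1094  0.2301] rot [-1.5753 -0.0125  0.6327] F [-0.5225  0.8784 -1.1765] T [0.0631 0.0712 0.0115] op 0.0676 q [-0.377   0.314   1.6286  0.0088  1.1886 -2.5837]
shift [-0.0031  0.195   0.0006] twist 0
```

>>> {"method": "send_rows", "body": {
  "motion": [
    [[-0.001,0.045,0,0],[-0.002,0.09,0,0],[-0.003,0.135,0,0],[-0.003,0.175,0,0],[-0.003,0.19,0,0],[-0.003,0.198,0,0],[-0.003,0.203,0,0],[-0.003,0.203,0,0]]
  ]
}}

```text
time: 7.6
tool_pos: [0.4912, -0.1098, 0.0275]
tool_rot: [-1.576, -0.013, 0.634]
contact_force: [-0.0, 1.1, -0.3]
opening: 0.0674
```

```bash
python3 -c "
from h import *
stt()"
```

```text
t 7.6 pos [ 0.4912 -0.1098  0.0275] rot [-1.5761 -0.0131  0.634 ] F [-0.0219  1.0621 -0.3487] T [0.0497 0.0599 0.0134] op 0.0674 q [-0.3771  0.5986  1.8443  0.0131  0.6873 -2.5919]
```

>>> {"method": "send_rows", "body": {
  "motion": [
    [[0,0.001,0,0],[0,0.001,0,0]]
  ]
}}

```text
time: 7.8
tool_pos: [0.492, -0.1098, 0.0273]
tool_rot: [-1.578, -0.014, 0.634]
contact_force: [0.3, -0.1, -0.4]
opening: 0.0678
```

>>> {"method": "send_rows", "body": {
  "motion": [
    [[0,0,0,0],[0,0,0,0],[0,0,0,0],[0,0,0,0]]
  ],
  "gripper": 1.0
}}

```text
time: 8.2
tool_pos: [0.492, -0.1099, 0.0275]
tool_rot: [-1.578, -0.014, 0.634]
contact_force: [0.2, 1.0, 0.1]
opening: 0.0911
```

>>> {"method": "send_rows", "body": {
  "motion": [
    [[0,-0.03,0,0],[0,-0.08,0,0],[0,-0.12,0,8],[0,-0.12,0,16],[0,-0.12,0,24],[0,-0.12,0,32],[0,-0.12,0,36],[0,-0.12,0,36]]
  ]
}}

```text
time: 9.0
tool_pos: [0.49, -0.1102, 0.1475]
tool_rot: [-1.568, -0.016, 0.005]
contact_force: [0.2, -0.4, 0.4]
opening: 0.0916
```

```bash
python3 -c "
from h import *
stt();go(.557,-.2492,.15,0)"
```

```text
t 9.0 pos [ 0.49   -0.1102  0.1475] rot [-1.5682 -0.0158  0.0054] F [ 0.2097 -0.4241  0.449 ] T [ 0.0491  0.0121 -0.0146] op 0.0916 q [-0.3789  0.4068  1.7452  0.01    0.9759 -1.9606]
shift [ 0.0663 -0.0019 -0.1393] twist 0.31
```

>>> {"method": "send_rows", "body": {
  "motion": [
    [[0.066,-0.002,-0.139,0],[0.066,-0.002,-0.139,0],[0.066,-0.002,-0.139,0],[0.066,-0.002,-0.139,0],[0.066,-0.002,-0.139,0]]
  ],
  "gripper": 0.5
}}

```text
time: 9.5
tool_pos: [0.5565, -0.2499, 0.1493]
tool_rot: [-1.568, -0.015, 0.005]
contact_force: [-0.5, 0.5, -1.1]
opening: 0.0564
```

```bash
python3 -c "
from h import *
stt();
a=shot('side','s4.png');b=shot('top','t4.png')
cv2.imwrite('pics/st4.png',np.vstack([cv2.resize(a['frame'][190:390,200:520,::-1],None,fx=2,fy=2,interpolation=2)[:300],cv2.resize(b['frame'][150:300,200:520,::-1],None,fx=2,fy=2,interpolation=2)]))
go(.557,-.2492,.047,0)"
```

```text
t 9.5 pos [ 0.5565 -0.2499  0.1493] rot [-1.5675 -0.0149  0.005 ] F [-0.5078  0.4878 -1.0857] T [0.0631 0.0062 0.002 ] op 0.0564 q [-0.5528  0.5812  1.4293  0.0118  1.1202 -2.1336]
shift [-0.0005  0.1026 -0.0017] twist 0.37
```

View pics/s4.png

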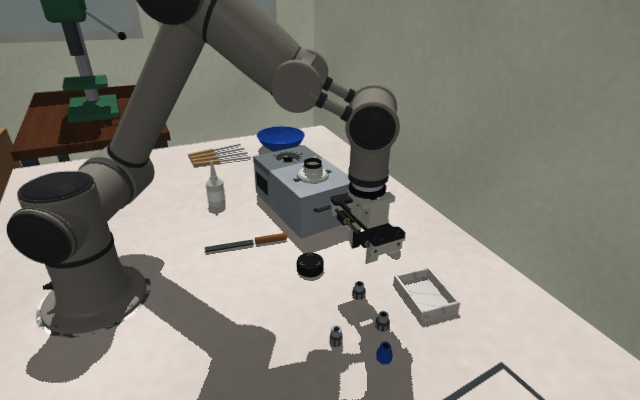

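View pics/t4.png

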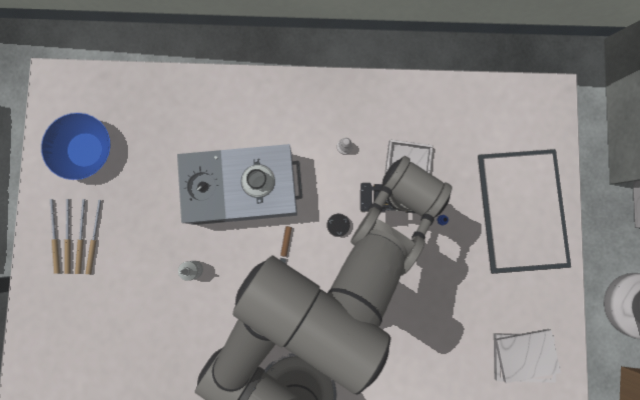

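>>> {"method": "send_rows", "body": {
  "motion": [
    [[0,0.04,-0.001,0],[0,0.08,-0.001,0],[0,0.096,-0.0015,0],[0,0.1015,-0.0015,0],[0,0.1015,-0.0015,0]]
  ]
}}

```text
time: 10.1
tool_pos: [0.5573, -0.2478, 0.0481]
tool_rot: [-1.566, -0.013, 0.008]
contact_force: [1.4, -0.9, -0.1]
opening: 0.046
```

>>> {"method": "send_rows", "body": {
  "motion": [
    [[0,0,0,0],[0,0,0,0],[0,0,0,0],[0,0,0,0],[0,0,0,0],[0,0,0,0]]
  ],
  "gripper": 0.1,
  "grip_force": 30
}}

```text
time: 10.7
tool_pos: [0.5577, -0.2479, 0.049]
tool_rot: [-1.567, -0.015, 0.008]
contact_force: [-0.9, 1.1, 6.0]
opening: 0.0208
```

>>> {"method": "send_rows", "body": {
  "motion": [
    [[0,-0.02,0,0],[0,-0.07,0,0],[0,-0.12,0,0],[0,-0.17,0,0],[0,-0.222,0,0],[0,-0.222,0,0]]
  ]
}}

```text
time: 11.3
tool_pos: [0.5565, -0.2503, 0.2789]
tool_rot: [-1.574, -0.026, 0.008]
contact_force: [-0.0, 0.6, -0.3]
opening: 0.0209
```

```bash
python3 -c "
from h import *
stt();
a=shot('side','s5.png')
cv2.imwrite('pics/s5c.png',cv2.resize(a['frame'][150:350,250:450,::-1],None,fx=3,fy=3,interpolation=2))
go(.6008,.1152,.27)"
```

```text
t 11.3 pos [ 0.5565 -0.2503  0.2789] rot [-1.5744 -0.0263  0.0081] F [-0.0153  0.5508 -0.3011] T [-0.0103  0.0022 -0.0058] op 0.0209 q [-0.5534  0.4703  1.2494  0.0111  1.3977 -2.134 ]
shift [0.048  0.006  0.3645] twist 0
```

View pics/s5c.png

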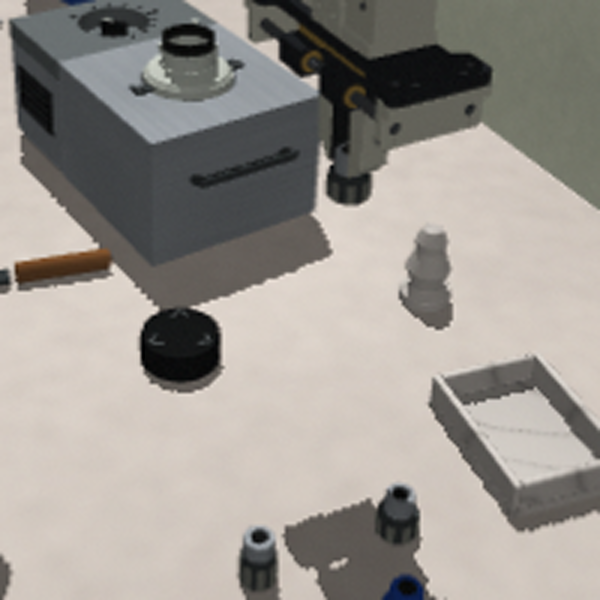

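>>> {"method": "send_rows", "body": {
  "motion": [
    [[0.048,0.006,0.3645,0],[0.048,0.006,0.3645,0],[0.048,0.006,0.3645,0],[0.048,0.006,0.3645,0],[0.048,0.006,0.3645,0],[0.048,0.006,0.3645,0],[0.048,0.006,0.3645,0],[0.048,0.006,0.3645,0]]
  ]
}}

```text
time: 12.15
tool_pos: [0.5998, 0.1198, 0.2675]
tool_rot: [-1.57, -0.018, 0.012]
contact_force: [-0.1, -0.8, -1.0]
opening: 0.0211
```

```bash
python3 -c "
from h import *
stt()
go(.6008,.1152,.22,0)"
```

```text
t 12.15 pos [0.5998 0.1198 0.2675] rot [-1.5702 -0.0177  0.0121] F [-0.1339 -0.8418 -0.9861] T [-0.0058  0.0619 -0.0107] op 0.0211 q [ 0.0721  0.484   1.2578 -0.0005  1.3821 -1.5107]
shift [ 0.0001  0.0475 -0.0046] twist 0.69
```

>>> {"method": "send_rows", "body": {
  "motion": [
    [[0,0.0,-0.0046,0],[0,0.025,-0.0046,0],[0,0.0475,-0.0046,0],[0,0.0475,-0.0046,0],[0,0.0475,-0.0046,0]]
  ]
}}

```text
time: 12.65
tool_pos: [0.6005, 0.1137, 0.2196]
tool_rot: [-1.571, -0.016, 0.011]
contact_force: [-0.0, -0.0, 0.4]
opening: 0.0208
```

```bash
python3 -c "
from h import *
stt()
go(.6008,.1152,.22,0)
a=shot('side','s6.png')
cv2.imwrite('pics/s6c.png',cv2.resize(a['frame'][100:220,230:400,::-1],None,fx=4,fy=4,interpolation=2))"
```

```text
t 12.65 pos [0.6005 0.1137 0.2196] rot [-1.5707 -0.0159  0.0106] F [-0.0329 -0.0297  0.3843] T [0.046  0.0559 0.0129] op 0.0208 q [ 0.0621  0.5169  1.3362 -0.0007  1.2727 -1.5191]
shift [ 0.0003 -0.0004  0.0015] twist 0.61
```

View pics/s6c.png

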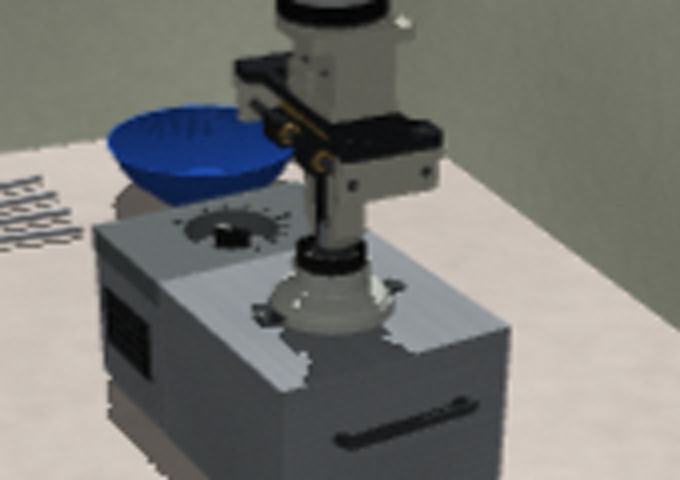

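>>> {"method": "send_rows", "body": {
  "motion": [
    [[0,0,0,0],[0,0,0,0],[0,0,0,0],[0,-0.03,0,0],[0,-0.06,0,0],[0,-0.06,0,0]]
  ],
  "gripper": 0.5
}}

```text
time: 13.3
tool_pos: [0.6017, 0.1142, 0.2857]
tool_rot: [-1.57, -0.027, 0.011]
contact_force: [0.6, 0.1, 0.2]
opening: 0.0461
```

>>> {"method": "send_rows", "body": {
  "motion": [
    [[-0.049,0.06,-0.466,0],[-0.049,0.06,-0.466,0],[-0.049,0.06,-0.466,0],[-0.049,0.06,-0.466,0],[-0.049,0.06,-0.466,0],[-0.049,0.06,-0.466,0],[-0.049,0.06,-0.466,0],[-0.049,0.06,-0.466,0]]
  ]
}}

```text
time: 14.1
tool_pos: [0.565, -0.2835, 0.2321]
tool_rot: [-1.57, -0.027, 0.011]
contact_force: [1.0, -0.7, 1.0]
opening: 0.0459
```

```bash
python3 -c "
from h import *
stt()
go(.5565,-.3530,.15,0)
a=shot('side','s7.png')
a=shot('top','t7.png')"
```

```text
t 14.1 pos [ 0.565  -0.2835  0.2321] rot [-1.5699 -0.0271  0.0111] F [ 1.0192 -0.7488  1.0072] T [ 0.0452 -0.0089  0.0115] op 0.0459 q [-0.5938  0.5425  1.257   0.0167  1.3203 -2.1797]
shift [-0.0115  0.0817 -0.0695] twist 0.64
```

View pics/s7.png

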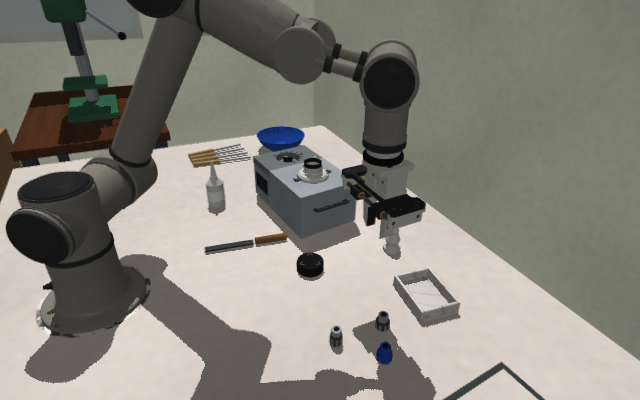

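View pics/t7.png

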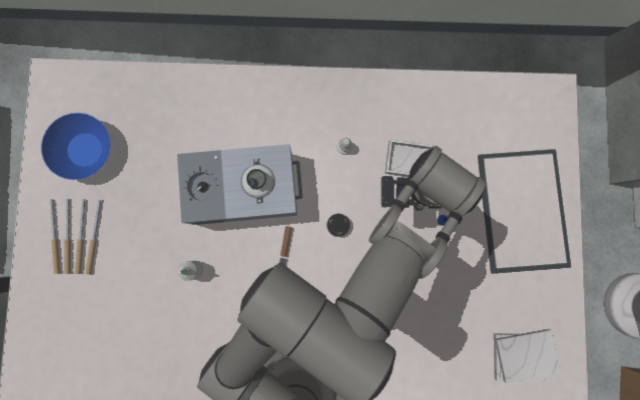

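>>> {"method": "send_rows", "body": {
  "motion": [
    [[-0.011,0.03,-0.0695,0],[-0.011,0.08,-0.0695,0],[-0.011,0.0815,-0.0695,0],[-0.011,0.0815,-0.0695,0],[-0.011,0.0815,-0.0695,0]]
  ]
}}

```text
time: 14.7
tool_pos: [0.5555, -0.3565, 0.1493]
tool_rot: [-1.571, -0.025, 0.005]
contact_force: [0.2, 0.4, 0.5]
opening: 0.0457
```

```bash
python3 -c "
from h import *
stt()
go(.5565,-.3530,.048,0)
a=shot('side','s8.png')
cv2.imwrite('pics/s8c.png',cv2.resize(a['frame'][200:370,300:470,::-1],None,fx=4,fy=3.5,interpolation=2))"
```

```text
t 14.7 pos [ 0.5555 -0.3565  0.1493] rot [-1.5707 -0.0253  0.005 ] F [0.2493 0.4411 0.4539] T [0.0342 0.022  0.0261] op 0.0457 q [-0.6939  0.6633  1.2742  0.0176  1.1849 -2.2762]
shift [-0.0015  0.1013  0.0035] twist 0.29
```

View pics/s8c.png

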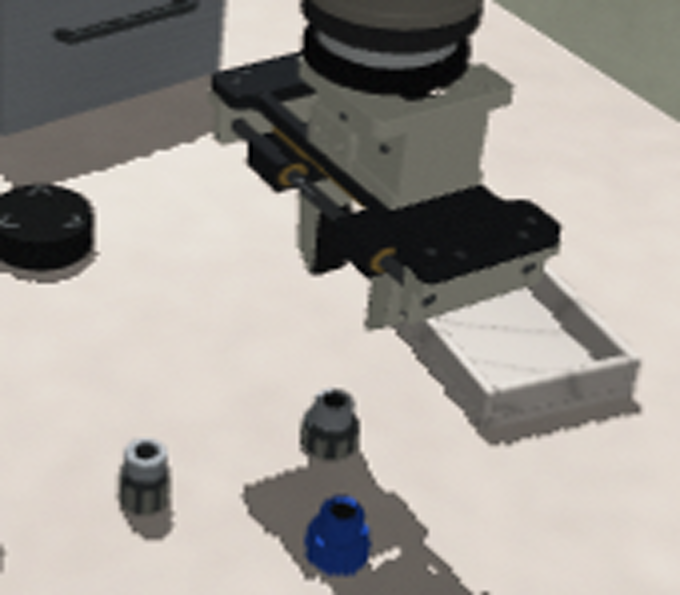

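>>> {"method": "send_rows", "body": {
  "motion": [
    [[-0.001,0.04,0.003,0],[-0.0015,0.08,0.0035,0],[-0.0015,0.096,0.0035,0],[-0.0015,0.1013,0.0035,0],[-0.0015,0.1013,0.0035,0],[-0.0015,0.1013,0.0035,0]]
  ]
}}

```text
time: 15.35
tool_pos: [0.5585, -0.3539, 0.0514]
tool_rot: [-1.575, -0.03, 0.006]
contact_force: [0.2, -0.5, 0.6]
opening: 0.0458
```

>>> {"method": "send_rows", "body": {
  "motion": [
    [[0,0,0,0],[0,0,0,0],[0,0,0,0],[0,0,0,0],[0,0,0,0],[0,0,0,0]]
  ],
  "gripper": 0.1,
  "grip_force": 30
}}

```text
time: 15.95
tool_pos: [0.5587, -0.3538, 0.0519]
tool_rot: [-1.575, -0.03, 0.006]
contact_force: [-0.5, 2.3, 5.1]
opening: 0.021
```

>>> {"method": "send_rows", "body": {
  "motion": [
    [[0,-0.02,0,0],[0,-0.07,0,0],[0,-0.12,0,0],[0,-0.17,0,0],[0,-0.22,0,0],[0,-0.22,0,0],[0,-0.22,0,0]]
  ]
}}

```text
time: 16.65
tool_pos: [0.5521, -0.3533, 0.2726]
tool_rot: [-1.576, -0.032, 0.006]
contact_force: [-0.7, -0.4, -1.1]
opening: 0.0205
```

```bash
python3 -c "
from h import *
stt()
go(.6008,.1152,.27,0)
a=shot('side','s9.png')
cv2.imwrite('pics/s9c.png',cv2.resize(a['frame'][170:370,250:450,::-1],None,fx=3,fy=3,interpolation=2))"
```

```text
t 16.65 pos [ 0.5521 -0.3533  0.2726] rot [-1.5763 -0.0319  0.0059] F [-0.6607 -0.4135 -1.0561] T [0.0554 0.0322 0.0067] op 0.0205 q [-0.6935  0.5615  1.1137  0.0165  1.4385 -2.272 ]
shift [0.0514 0.0017 0.4683] twist 0.34
```

View pics/s9c.png

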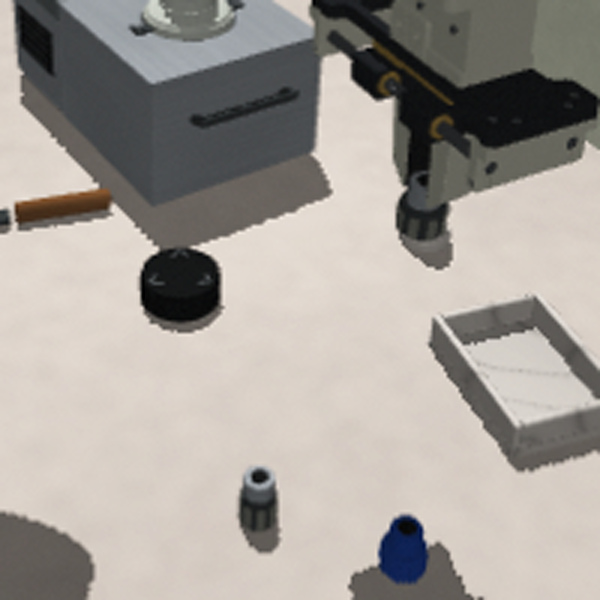

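>>> {"method": "send_rows", "body": {
  "motion": [
    [[0.051,-0.005,0.468,0],[0.051,-0.005,0.468,0],[0.051,-0.005,0.468,0],[0.051,-0.005,0.468,0],[0.051,-0.005,0.468,0],[0.051,-0.005,0.468,0],[0.051,-0.005,0.468,0],[0.051,-0.005,0.468,0]]
  ]
}}

```text
time: 17.5
tool_pos: [0.5916, 0.0469, 0.2725]
tool_rot: [-1.574, -0.024, 0.006]
contact_force: [0.4, 0.0, -1.1]
opening: 0.021
```

>>> {"method": "send_rows", "body": {
  "motion": [
    [[0,0,0.04,0],[0,0,0.06,0],[0,0,0.06,0],[0,0,0.06,0]]
  ]
}}

```text
time: 17.9
tool_pos: [0.5906, 0.1068, 0.2703]
tool_rot: [-1.574, -0.021, 0.007]
contact_force: [0.2, -0.7, -1.1]
opening: 0.0204
```

```bash
python3 -c "
from h import *
stt()
go(.6008,.1152,.222,0)"
```

```text
t 17.9 pos [0.5906 0.1068 0.2703] rot [-1.5744 -0.0206  0.0066] F [ 0.2415 -0.7035 -1.0931] T [-0.0153  0.0223 -0.0324] op 0.0204 q [ 0.0535  0.459   1.291  -0.0046  1.3712 -1.5231]
shift [0.0092 0.0485 0.0085] twist 0.38
```

>>> {"method": "send_rows", "body": {
  "motion": [
    [[0.009,0.0,0.0085,0],[0.0095,0.025,0.0085,0],[0.0095,0.0485,0.0085,0],[0.0095,0.0485,0.0085,0],[0.0095,0.0485,0.0085,0]]
  ]
}}

```text
time: 18.4
tool_pos: [0.6011, 0.1138, 0.2217]
tool_rot: [-1.575, -0.019, 0.005]
contact_force: [0.6, 0.4, -0.5]
opening: 0.0209
```

```bash
python3 -c "
from h import *
stt()
go(.6008,.1152,.222,0)"
```

```text
t 18.4 pos [0.6011 0.1138 0.2217] rot [-1.5747 -0.0192  0.005 ] F [ 0.6394  0.3961 -0.4581] T [0.0053 0.0228 0.0011] op 0.0209 q [ 0.0644  0.5149  1.3335 -0.0053  1.2743 -1.5098]
shift [-0.0003 -0.0003  0.0014] twist 0.28
```

>>> {"method": "send_rows", "body": {
  "motion": [
    [[0,0,0,0],[0,0,0,0],[0,0,0,0],[0,-0.03,0,0],[0,-0.055,0,0],[0,-0.055,0,0],[0,-0.055,0,0]]
  ],
  "gripper": 0.5
}}

```text
time: 19.1
tool_pos: [0.6001, 0.1141, 0.2774]
tool_rot: [-1.575, -0.021, 0.005]
contact_force: [-0.5, -0.3, -0.0]
opening: 0.0459
```

>>> {"method": "send_rows", "body": {
  "motion": [
    [[-0.157,0.04,-0.466,0],[-0.157,0.04,-0.466,0],[-0.157,0.04,-0.466,0],[-0.157,0.04,-0.466,0],[-0.157,0.04,-0.466,0],[-0.157,0.04,-0.466,0],[-0.157,0.04,-0.466,0],[-0.157,0.04,-0.466,0]]
  ]
}}

```text
time: 19.9
tool_pos: [0.474, -0.266, 0.2424]
tool_rot: [-1.573, -0.019, 0.005]
contact_force: [0.6, 0.2, -1.4]
opening: 0.0458
```

>>> {"method": "send_rows", "body": {
  "motion": [
    [[0,0,0,0]]
  ]
}}

```text
time: 20.0
tool_pos: [0.4714, -0.2706, 0.2406]
tool_rot: [-1.574, -0.017, -0.001]
contact_force: [-0.1, 1.3, 0.1]
opening: 0.0459
```

```bash
python3 -c "
from h import *
stt()
go(.4440,-.3506,.15,0)
a=shot('side','s10.png')
a=shot('top','t10.png')"
```

```text
t 20.0 pos [ 0.4714 -0.2706  0.2406] rot [-1.5736 -0.0167 -0.0008] F [-0.0542  1.2559  0.0583] T [ 0.0254  0.0312 -0.0218] op 0.0459 q [-0.6666  0.3766  1.504   0.0086  1.2462 -2.2393]
shift [-0.0289  0.0903 -0.0797] twist -0.05
```

View pics/s10.png

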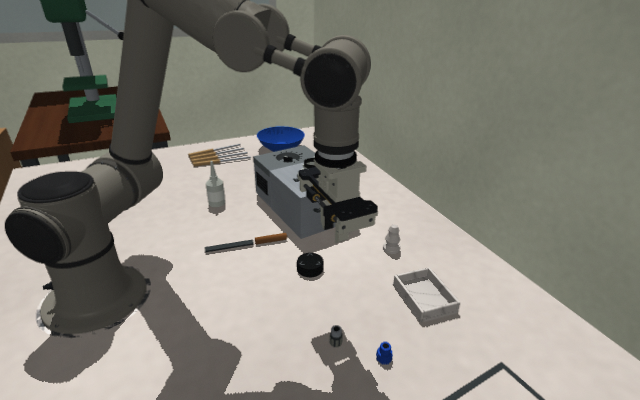

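View pics/t10.png

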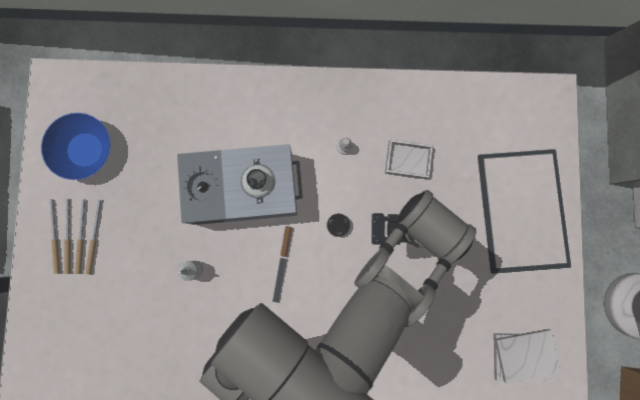

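>>> {"method": "send_rows", "body": {
  "motion": [
    [[-0.029,0.02,-0.04,0],[-0.029,0.06,-0.0795,0],[-0.029,0.09,-0.0795,0],[-0.029,0.09,-0.0795,0],[-0.029,0.09,-0.0795,0],[-0.029,0.09,-0.0795,0]]
  ]
}}

```text
time: 20.7
tool_pos: [0.4471, -0.3452, 0.1526]
tool_rot: [-1.573, -0.019, 0.004]
contact_force: [0.7, -0.6, 0.3]
opening: 0.0454
```

```bash
python3 -c "
from h import *
stt()
go(.4440,-.3506,.053,0)"
```

```text
t 20.7 pos [ 0.4471 -0.3452  0.1526] rot [-1.5732 -0.0195  0.0044] F [ 0.7204 -0.6013  0.3154] T [0.1323 0.0035 0.0222] op 0.0454 q [-0.7997  0.5004  1.5659  0.0142  1.0601 -2.3817]
shift [-0.0051  0.0995 -0.0051] twist 0.25
```

>>> {"method": "send_rows", "body": {
  "motion": [
    [[-0.005,0.03,-0.005,0],[-0.005,0.07,-0.005,0],[-0.005,0.094,-0.005,0],[-0.005,0.0995,-0.005,0],[-0.005,0.0995,-0.005,0],[-0.005,0.0995,-0.005,0]]
  ]
}}

```text
time: 21.3
tool_pos: [0.4453, -0.3511, 0.0552]
tool_rot: [-1.576, -0.022, 0.005]
contact_force: [0.0, -0.1, -0.1]
opening: 0.0462
```

>>> {"method": "send_rows", "body": {
  "motion": [
    [[0,0,0,0],[0,0,0,0],[0,0,0,0],[0,0,0,0],[0,0,0,0],[0,0,0,0]]
  ],
  "gripper": 0.1,
  "grip_force": 30
}}

```text
time: 21.9
tool_pos: [0.4455, -0.3511, 0.0556]
tool_rot: [-1.576, -0.023, 0.005]
contact_force: [0.0, 1.4, 5.7]
opening: 0.0207
```

>>> {"method": "send_rows", "body": {
  "motion": [
    [[0,-0.02,0,0],[0,-0.07,0,0],[0,-0.12,0,0],[0,-0.17,0,0],[0,-0.225,0,0],[0,-0.225,0,0],[0,-0.225,0,0]]
  ]
}}

```text
time: 22.6
tool_pos: [0.4406, -0.3503, 0.2818]
tool_rot: [-1.578, -0.025, 0.005]
contact_force: [-0.5, 0.0, -0.5]
opening: 0.0212
```

```bash
python3 -c "
from h import *
stt()
go(.6008,.1152,.28,0)
a=shot('side','s11.png')
cv2.imwrite('pics/s11c.png',cv2.resize(a['frame'][170:370,250:450,::-1],None,fx=3,fy=3,interpolation=2))"
```

```text
t 22.6 pos [ 0.4406 -0.3503  0.2818] rot [-1.5784 -0.0245  0.005 ] F [-0.4503  0.0046 -0.46  ] T [0.0939 0.0717 0.025 ] op 0.0212 q [-0.8146  0.3785  1.3855  0.013   1.3553 -2.393 ]
shift [0.1624 0.0022 0.4648] twist 0.29
```

View pics/s11c.png

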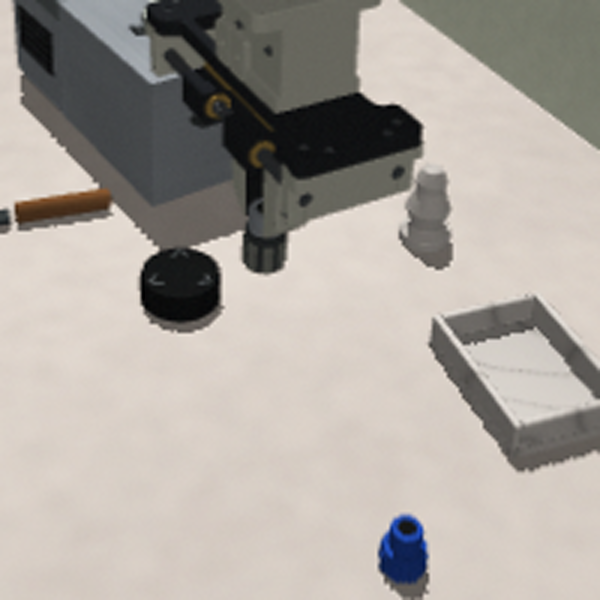

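>>> {"method": "send_rows", "body": {
  "motion": [
    [[0.162,0,0.465,0],[0.162,0,0.465,0],[0.162,0,0.465,0],[0.162,0,0.465,0],[0.162,0,0.465,0],[0.162,0,0.465,0],[0.162,0,0.465,0],[0.162,0,0.465,0]]
  ]
}}

```text
time: 23.45
tool_pos: [0.5693, 0.0306, 0.2781]
tool_rot: [-1.575, -0.017, 0.005]
contact_force: [1.3, -1.1, -0.8]
opening: 0.0206
```

```bash
python3 -c "
from h import *
stt()
go(.6008,.1152,.28,0);go(.6008,.1152,.226,0)"
```

```text
t 23.45 pos [0.5693 0.0306 0.2781] rot [-1.5752 -0.0167  0.0049] F [ 1.2513 -1.1023 -0.7785] T [-0.051  -0.0217 -0.0399] op 0.0206 q [-0.0792  0.3985  1.365  -0.0031  1.3612 -1.6542]
shift [ 0.032  -0.0018  0.0844] twist 0.28
shift [0.0311 0.0522 0.0847] twist 0.28
```

>>> {"method": "send_rows", "body": {
  "motion": [
    [[0.032,-0.002,0.0845,0],[0.032,-0.002,0.0845,0],[0.032,-0.002,0.0845,0],[0.0315,0.02,0.0845,0],[0.031,0.035,0.0845,0],[0.031,0.035,0.0845,0],[0.031,0.035,0.0845,0]]
  ]
}}

```text
time: 24.15
tool_pos: [0.6, 0.1145, 0.2419]
tool_rot: [-1.576, -0.014, 0.004]
contact_force: [1.2, 0.2, -0.9]
opening: 0.0206
```

```bash
python3 -c "
from h import *
stt()
go(.6008,.1152,.226,0)"
```

```text
t 24.15 pos [0.6    0.1145 0.2419] rot [-1.5756 -0.0138  0.0043] F [ 1.2076  0.2184 -0.9362] T [ 0.0151  0.0144 -0.041 ] op 0.0206 q [ 0.0659  0.5014  1.2995 -0.0058  1.3273 -1.5078]
shift [0.0006 0.0159 0.0008] twist 0.25
```

>>> {"method": "send_rows", "body": {
  "motion": [
    [[0,0.01,0.001,0],[0,0.016,0.001,0],[0,0.016,0.001,0]]
  ]
}}

```text
time: 24.45
tool_pos: [0.5997, 0.1153, 0.2247]
tool_rot: [-1.576, -0.012, 0.004]
contact_force: [0.1, 0.2, -0.6]
opening: 0.0206
```

>>> {"method": "send_rows", "body": {
  "motion": [
    [[0,0,0,0],[0,0,0,0],[0,0,0,0],[0,-0.03,0,0],[0,-0.055,0,0],[0,-0.055,0,0],[0,-0.055,0,0]]
  ],
  "gripper": 0.6
}}

```text
time: 25.15
tool_pos: [0.5992, 0.1156, 0.2802]
tool_rot: [-1.576, -0.013, 0.004]
contact_force: [-0.5, 0.2, -0.3]
opening: 0.055
```

>>> {"method": "send_rows", "body": {
  "motion": [
    [[-0.12,0,-0.05,-6],[-0.12,0,-0.05,-12],[-0.12,0,-0.05,-18],[-0.12,0,-0.05,-24],[-0.12,0,-0.05,-30],[-0.12,0,-0.05,-36],[-0.12,0,-0.05,-36]]
  ],
  "gripper": 1.0
}}

```text
time: 25.85
tool_pos: [0.4788, 0.065, 0.2779]
tool_rot: [-1.581, -0.006, 0.633]
contact_force: [-0.1, 0.6, 0.5]
opening: 0.0918
```

```bash
python3 -c "
from h import *
stt()
a=shot('side','s12.png')
a=shot('top','t12.png')
a=a['frame'][:,:,::-1]
cv2.imwrite('pics/t12c.png',np.hstack([cv2.resize(a[140:230,200:320],None,fx=3.3,fy=3.3,interpolation=2),cv2.resize(a[180:270,300:390],None,fx=3.3,fy=3.3,interpolation=2)]))"
```

```text
t 25.85 pos [0.4788 0.065  0.2779] rot [-1.5812 -0.0062  0.6333] F [-0.1417  0.6416  0.5348] T [ 0.119   0.1043 -0.0494] op 0.0918 q [-0.0211  0.2386  1.5958 -0.0046  1.2959 -2.2239]
```

View pics/t12c.png

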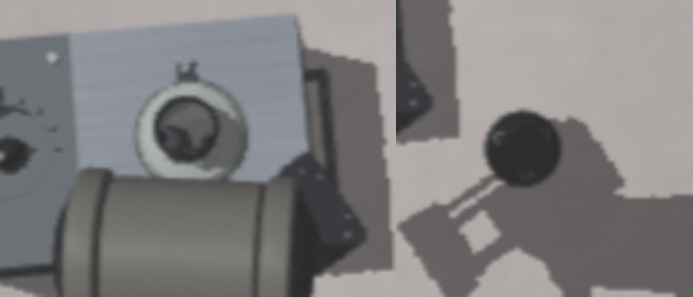

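View pics/s12.png

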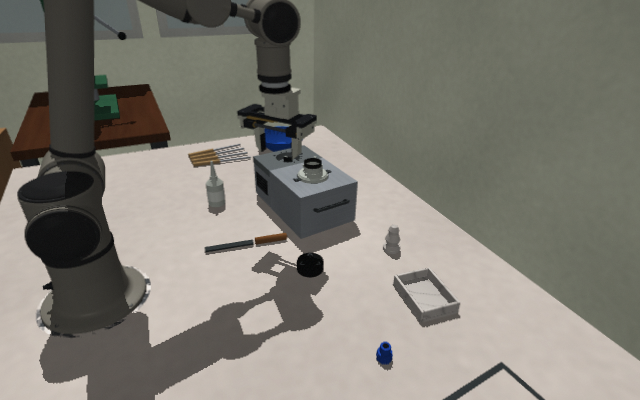

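```bash
python3 -c "
from h import *
go(.492,-.1099,.12,.634)
for n,bx in (('t',(205,245,320,360)),('s',(245,283,290,330))):
  a=cv2.imread('pics/%s10.png'%n);b=cv2.imread('pics/%s12.png'%n)
  for i in (a,b):
    m=(i[bx[0]:bx[1],bx[2]:bx[3]].max(2)<50);v,u=np.nonzero(m);print(n,u.mean()+bx[2],v.mean()+bx[0],m.sum(),u.min(),u.max(),v.min(),v.max())
"
```

```text
shift [-0.0936  0.1591 -0.1474] twist -0.24<string>:7: RuntimeWarning: Mean of empty slice.
  ret = ret.dtype.type(ret / rcount)
Traceback (most recent call last):
ValueError: zero-size array to reduction operation minimum which has no identity
```

```bash
python3 -c "
from h import *
for n,bx in (('t',(205,245,320,360)),('s',(245,283,290,330))):
  for k in ('4','10','12'):
    i=cv2.imread('pics/%s%s.png'%(n,k))
    m=(i[bx[0]:bx[1],bx[2]:bx[3]].max(2)<62);v,u=np.nonzero(m);print(n,k,u.mean()+bx[2],v.mean()+bx[0],m.sum())
c=np.load('pics/t12.png.npy',allow_pickle=True).item();print(proj(c,[[.492,-.1099,.014],[.492,-.1099,.027]]))
"
```

```text
t 4 338.3450479233227 224.86900958466452 313
t 10 338.31111111111113 224.87301587301587 315
t 12 338.5722222222222 225.04444444444445 360
s 4 309.63483146067415 264.7996254681648 534
s 10 309.6455223880597 264.75932835820896 536
s 12 309.606884057971 264.7826086956522 552
[[337.055  224.7024]
 [337.2846 224.5035]]
```

>>> {"method": "send_rows", "body": {
  "motion": [
    [[-0.094,0.0,-0.147,0],[-0.094,0.05,-0.147,0],[-0.094,0.1,-0.147,0],[-0.094,0.15,-0.147,0],[-0.094,0.159,-0.147,0],[-0.094,0.159,-0.147,0],[-0.094,0.159,-0.147,0]]
  ]
}}

```text
time: 26.65
tool_pos: [0.4905, -0.1098, 0.1186]
tool_rot: [-1.577, -0.004, 0.627]
contact_force: [0.5, 0.8, -0.1]
opening: 0.0918
```

```bash
python3 -c "
from h import *
stt();go(.492,-.1099,.0275,.634)"
```

```text
t 26.65 pos [ 0.4905 -0.1098  0.1186] rot [-1.5775 -0.0042  0.6272] F [ 0.4723  0.8439 -0.0864] T [0.1468 0.0806 0.0303] op 0.0918 q [-0.3727  0.4508  1.7705 -0.0001  0.9124 -2.5707]
shift [ 0.0008  0.0911 -0.0004] twist -0.39
```

```bash
cat > m.py <<'E'
from h import *
from scipy.optimize import least_squares
def sil(c,x,y,z0,z1,r,scale=8):
    a=np.linspace(0,2*np.pi,60); P=np.vstack([np.c_[x+r*np.cos(a),y+r*np.sin(a),0*a+z] for z in (z0,z1)])
    h=cv2.convexHull(proj(c,P).astype(np.float32)); m=cv2.moments(h); return np.array([m['m10']/m['m00'],m['m01']/m['m00']]),m['m00']
t=np.load('pics/t4.png.npy',allow_pickle=True).item();s=np.load('pics/s4.png.npy',allow_pickle=True).item()
obs={'t':(t,[338.345,224.869]),'s':(s,[309.63,264.80])}
for k,(c,o) in obs.items():
    r=least_squares(lambda p:sil(c,p[0],p[1],0,.027,.034)[0]-o,[.49,-.11],diff_step=1e-3); print(k,r.x,sil(c,*r.x,0,.027,.034)[1])
# initial cap
t=np.load('pics/top0.png.npy',allow_pickle=True).item();s=np.load('pics/side0.png.npy',allow_pickle=True).item()
for k,c,bx in (('t',t,(155,205,235,285)),('s',s,(145,185,295,335))):
    i=c['frame'][bx[0]:bx[1],bx[2]:bx[3]]; m=(i.max(2)<62).astype(np.uint8)
    n,l,st,ce=cv2.connectedComponentsWithStats(m); j=1+np.argmax(st[1:,4]); o=ce[j]+[bx[2],bx[0]]
    r=least_squares(lambda p:sil(c,p[0],p[1],.165,.192,.034)[0]-o,[.6,.115],diff_step=1e-3); print(k,'init',r.x,o,st[j],sil(c,*r.x,.165,.192,.034)[1])
E
python3 m.py
```

```text
t [ 0.4914 -0.1135] 422.62265947065316
s [ 0.4905 -0.1122] 572.4021746225189
t init [0.6005 0.1148] [256.4662 178.9085] [  9  12  26  25 459] 557.8629581852583
s init [0.5992 0.1167] [312.0773 164.    ] [  6  10  23  19 375] 385.00469574937597
```

>>> {"method": "send_rows", "body": {
  "motion": [
    [[-0.001,0.04,-0.001,-0.4],[-0.0015,0.075,-0.001,-0.4],[-0.0015,0.091,-0.001,-0.4],[-0.0015,0.091,-0.001,-0.4],[-0.0015,0.091,-0.001,-0.4],[-0.0015,0.091,-0.001,-0.4]]
  ]
}}

```text
time: 27.25
tool_pos: [0.4921, -0.1118, 0.0297]
tool_rot: [-1.581, -0.006, 0.635]
contact_force: [-0.1, -0.5, 0.1]
opening: 0.0918
```

```bash
python3 -c "
from h import *
stt();go(.4904,-.1111,.0275,.634)"
```

```text
t 27.25 pos [ 0.4921 -0.1118  0.0297] rot [-1.5808 -0.0063  0.6346] F [-0.1483 -0.4689  0.1497] T [ 0.0429  0.0694 -0.0124] op 0.0918 q [-0.3753  0.5963  1.8389  0.      0.6945 -2.5808]
shift [-0.001   0.0022  0.0016] twist 0.04
```

>>> {"method": "send_rows", "body": {
  "motion": [
    [[-0.001,0.0025,0.0016,0],[-0.001,0.0025,0.0016,0],[-0.001,0.0025,0.0016,0]]
  ]
}}

```text
time: 27.55
tool_pos: [0.4906, -0.1111, 0.0278]
tool_rot: [-1.582, -0.007, 0.635]
contact_force: [-0.8, -0.0, 0.2]
opening: 0.0921
```

>>> {"method": "send_rows", "body": {
  "motion": [
    [[0,0,0,0],[0,0,0,0],[0,0,0,0],[0,0,0,0],[0,0,0,0]]
  ],
  "gripper": 0.6,
  "grip_force": 55
}}

```text
time: 28.05
tool_pos: [0.4905, -0.1112, 0.0277]
tool_rot: [-1.582, -0.007, 0.635]
contact_force: [0.0, -0.1, 0.3]
opening: 0.0677
```

```bash
python3 -c "
from h import *
stt()"
```

```text
t 28.05 pos [ 0.4905 -0.1112  0.0277] rot [-1.5815 -0.0067  0.6346] F [ 0.0009 -0.1375  0.3327] T [0.0527 0.0738 0.0004] op 0.0677 q [-0.3753  0.5977  1.8452 -0.      0.686  -2.5807]
```

>>> {"method": "send_rows", "body": {
  "motion": [
    [[0,-0.03,0,0],[0,-0.08,0,0],[0,-0.13,0,0],[0,-0.18,0,0],[0,-0.23,0,0],[0,-0.24,0,0],[0,-0.24,0,0],[0,-0.24,0,0]]
  ]
}}

```text
time: 28.85
tool_pos: [0.487, -0.1098, 0.2661]
tool_rot: [-1.579, -0.005, 0.635]
contact_force: [-0.1, -0.4, -0.9]
opening: 0.0676
```

```bash
python3 -c "
from h import *
stt();go(.5998,.1163,.265,.634)"
```

```text
t 28.85 pos [ 0.487  -0.1098  0.2661] rot [-1.5792 -0.0053  0.6345] F [-0.0961 -0.4177 -0.8999] T [0.0788 0.0863 0.0155] op 0.0676 q [-0.3753  0.2778  1.5757 -0.      1.2782 -2.5807]
shift [0.2249 0.0013 0.1152] twist 0.03
```

>>> {"method": "send_rows", "body": {
  "motion": [
    [[0.225,0,0.115,0],[0.225,0,0.115,0],[0.225,0,0.115,0],[0.225,0,0.115,0],[0.225,0,0.115,0],[0.225,0,0.115,0],[0.225,0,0.115,0],[0.225,0,0.115,0]]
  ]
}}

```text
time: 29.65
tool_pos: [0.5992, 0.1153, 0.2644]
tool_rot: [-1.578, -0.002, 0.634]
contact_force: [-0.6, 0.3, -0.7]
opening: 0.0675
```

```bash
python3 -c "
from h import *
stt();go(.5998,.1163,.215,.634)
a=shot('side','s13.png')
cv2.imwrite('pics/s13c.png',cv2.resize(a['frame'][100:220,230:400,::-1],None,fx=4,fy=4,interpolation=2))"
```

```text
t 29.65 pos [0.5992 0.1153 0.2644] rot [-1.5776 -0.0019  0.634 ] F [-0.5884  0.3243 -0.7096] T [ 0.0239  0.0679 -0.0108] op 0.0675 q [ 0.0669  0.4902  1.2558 -0.0048  1.3903 -2.137 ]
shift [0.001  0.0494 0.0008] twist -0.0
```

View pics/s13c.png

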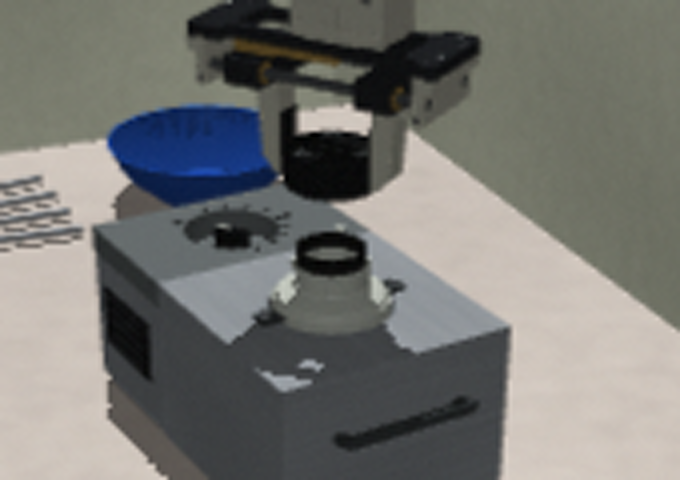

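>>> {"method": "send_rows", "body": {
  "motion": [
    [[0.001,0.025,0.001,0],[0.001,0.048,0.001,0],[0.001,0.055,0.001,0],[0.001,0.06,0.001,0],[0.001,0.06,0.001,0],[0.001,0.06,0.001,0]]
  ]
}}

```text
time: 30.3
tool_pos: [0.5997, 0.1144, 0.2087]
tool_rot: [-1.58, -0.005, 0.631]
contact_force: [-7.8, -3.5, 16.3]
opening: 0.0676
```

```bash
python3 -c "
from h import *
stt();go(.5998,.1163,.192,.634)"
```

```text
t 30.3 pos [0.5997 0.1144 0.2087] rot [-1.58   -0.0045  0.6315] F [-7.7842 -3.5063 16.3038] T [0.0397 1.2367 0.1402] op 0.0676 q [ 0.0656  0.5285  1.3472 -0.0056  1.2572 -2.135 ]
shift [0.0011 0.0167 0.0016] twist -0.14
```

```bash
python3 -c "
from h import *
a=shot('side','s14.png');b=shot('top','t14.png')
cv2.imwrite('pics/s14c.png',np.hstack([cv2.resize(a['frame'][130:210,270:350,::-1],None,fx=5,fy=5,interpolation=2),cv2.resize(b['frame'][140:220,215:295,::-1],None,fx=5,fy=5,interpolation=2)]))"
```

```text
(no output)
```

View pics/s14c.png

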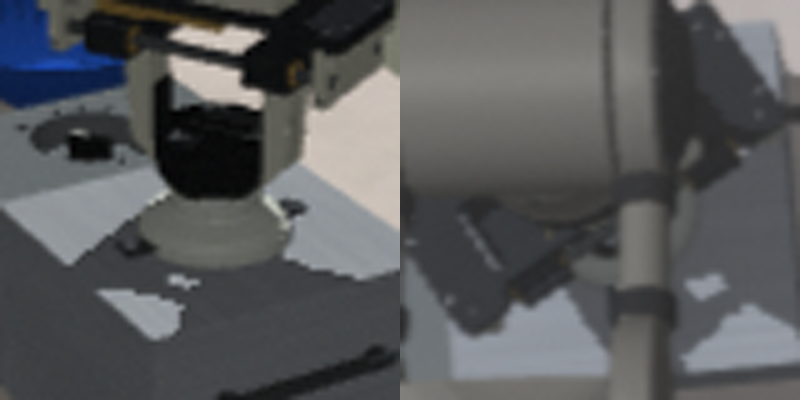

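>>> {"method": "send_rows", "body": {
  "motion": [
    [[0,-0.004,0,0],[0,-0.012,0,0],[0,-0.012,0,0],[0,-0.012,0,0]]
  ]
}}

```text
time: 30.8
tool_pos: [0.5995, 0.1138, 0.2206]
tool_rot: [-1.58, -0.004, 0.631]
contact_force: [-1.4, 0.1, -0.0]
opening: 0.0676
```

```bash
python3 -c "
from h import *
stt();go(.598,.1175,.217,.634)
a=shot('side','s15.png');
cv2.imwrite('pics/s15c.png',cv2.resize(a['frame'][120:220,260:380,::-1],None,fx=6,fy=6,interpolation=2))"
```

```text
t 30.8 pos [0.5995 0.1138 0.2206] rot [-1.58   -0.0043  0.6306] F [-1.3783  0.1382 -0.0396] T [ 0.0542 -0.0125 -0.0064] op 0.0676 q [ 0.0648  0.5184  1.3304 -0.0057  1.2842 -2.1351]
shift [0.0009 0.0036 0.0039] twist -0.19
```

View pics/s15c.png

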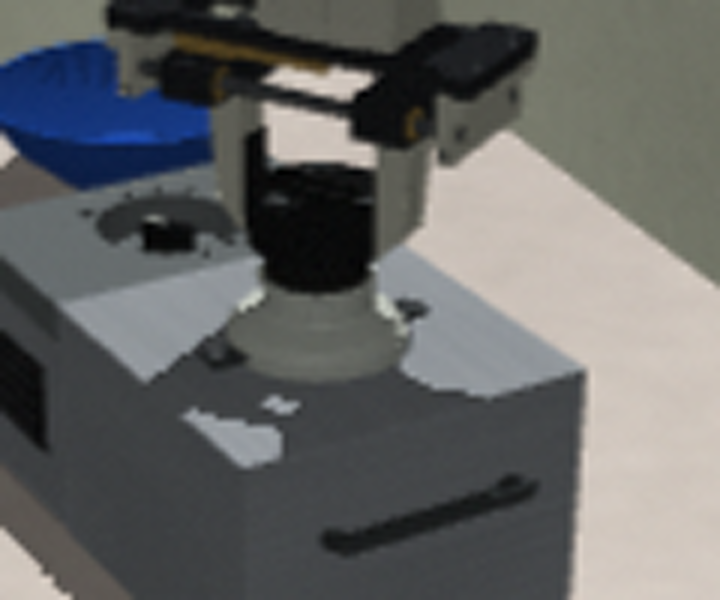

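```bash
cat > m2.py <<'E'
from h import *
a=np.linspace(0,2*np.pi,80)
def circ(c,x,y,z,r): return proj(c,np.c_[x+r*np.cos(a),y+r*np.sin(a),0*a+z])
out=[]
for fn,bx in (('t10',(155,205,235,285)),('s10',(145,195,290,340))):
    c=np.load('pics/%s.png.npy'%fn,allow_pickle=True).item()
    i=cv2.resize(c['frame'][bx[0]:bx[1],bx[2]:bx[3],::-1],None,fx=8,fy=8,interpolation=cv2.INTER_CUBIC)
    for (x,y),col in (((.5998,.1163),(0,0,255)),((.6008,.1152),(0,255,0)),((.598,.1180),(255,0,0))):
        for z,r in ((.187,.0255),(.157,.045)):
            p=(circ(c,x,y,z,r)+.5-[bx[2],bx[0]])*8
            cv2.polylines(i,[p.astype(int)],True,col,1)
    out.append(i)
cv2.imwrite('pics/ov.png',np.hstack(out))
E
python3 m2.py
```

```text
(no output)
```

View pics/ov.png

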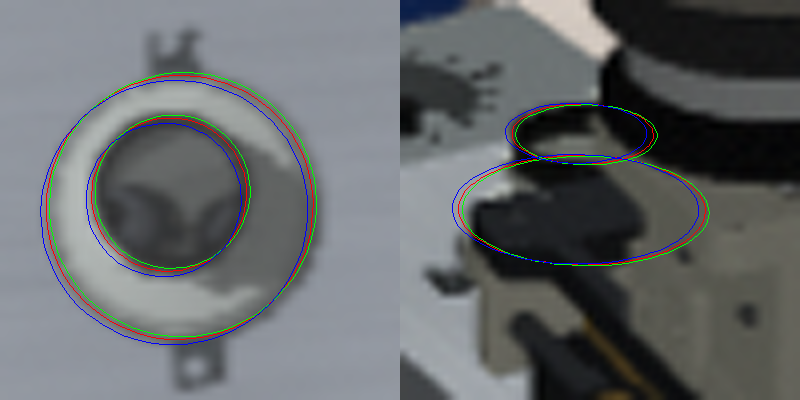

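```bash
python3 -c "
from h import *
go(.5992,.1177,.219,.636)"
```

```text
shift [0.0021 0.0012 0.0031] twist -0.29
```

>>> {"method": "send_rows", "body": {
  "motion": [
    [[0.002,0.001,0.003,-0.3],[0.002,0.001,0.003,-0.3],[0.002,0.001,0.003,-0.3],[0.002,0.001,0.003,-0.3]]
  ]
}}

```text
time: 31.25
tool_pos: [0.5992, 0.1177, 0.219]
tool_rot: [-1.579, -0.003, 0.636]
contact_force: [0.6, -0.3, -1.0]
opening: 0.0679
```

```bash
python3 -c "
from h import *
stt();go(.5992,.1177,.206,.636)"
```

```text
t 31.25 pos [0.5992 0.1177 0.219 ] rot [-1.5794 -0.0034  0.6363] F [ 0.606  -0.3472 -0.9761] T [ 0.0875  0.0311 -0.0208] op 0.0679 q [ 0.0712  0.521   1.3305 -0.0057  1.2826 -2.1343]
shift [-0.      0.013   0.0001] twist 0.02
```

>>> {"method": "send_rows", "body": {
  "motion": [
    [[0,0.005,0,0],[0,0.01,0,0],[0,0.013,0,0],[0,0.013,0,0]]
  ]
}}

```text
time: 31.65
tool_pos: [0.5989, 0.1176, 0.2051]
tool_rot: [-1.579, -0.002, 0.636]
contact_force: [-0.3, -0.4, -0.4]
opening: 0.0675
```

```bash
python3 -c "
from h import *
stt();go(.5992,.1177,.1935,.636)"
```

```text
t 31.65 pos [0.5989 0.1176 0.2051] rot [-1.5787 -0.0021  0.6363] F [-0.3484 -0.3618 -0.4178] T [ 0.0923  0.0358 -0.0363] op 0.0675 q [ 0.071   0.5325  1.3503 -0.0058  1.2527 -2.1343]
shift [0.0003 0.0116 0.    ] twist 0.02
```

No contact this time, so the alignment is right. I'll keep lowering.

>>> {"method": "send_rows", "body": {
  "motion": [
    [[0,0.005,0,0],[0,0.009,0,0],[0,0.0115,0,0],[0,0.0115,0,0],[0,0.0115,0,0]]
  ]
}}

```text
time: 32.15
tool_pos: [0.599, 0.1175, 0.1937]
tool_rot: [-1.579, -0.002, 0.636]
contact_force: [-0.5, 0.2, -1.1]
opening: 0.0676
```

```bash
python3 -c "
from h import *
stt();go(.5992,.1177,.183,.636)"
```

```text
t 32.15 pos [0.599  0.1175 0.1937] rot [-1.5786 -0.0021  0.6363] F [-0.5189  0.2159 -1.057 ] T [ 0.0601 -0.0243 -0.0165] op 0.0676 q [ 0.0709  0.5425  1.3661 -0.0058  1.227  -2.1342]
shift [0.0002 0.0107 0.0001] twist 0.02
```

>>> {"method": "send_rows", "body": {
  "motion": [
    [[0,0.003,0,0],[0,0.006,0,0],[0,0.0085,0,0],[0,0.0102,0,0],[0,0.0102,0,0],[0,0.0102,0,0]]
  ]
}}

```text
time: 32.75
tool_pos: [0.5994, 0.1176, 0.187]
tool_rot: [-1.581, -0.005, 0.637]
contact_force: [-7.1, -0.3, 18.9]
opening: 0.0678
```

```bash
python3 -c "
from h import *
stt();go(.5992,.1177,.183,.636)"
```

```text
t 32.75 pos [0.5994 0.1176 0.187 ] rot [-1.5807 -0.0051  0.6365] F [-7.0929 -0.3222 18.9213] T [-0.1073  1.2671 -0.0333] op 0.0678 q [ 0.071   0.5473  1.3771 -0.006   1.2076 -2.1342]
shift [-0.0001  0.004   0.0003] twist 0.03
```

>>> {"method": "send_rows", "body": {
  "motion": [
    [[0,0.0043,0,0],[0,0.0045,0,5],[0,0.0045,0,10],[0,0.0045,0,15],[0,0.0045,0,20],[0,0.0045,0,25],[0,0.0045,0,30]]
  ]
}}

```text
time: 33.45
tool_pos: [0.601, 0.1175, 0.1867]
tool_rot: [-1.578, -0.016, 0.11]
contact_force: [-3.3, -0.9, 19.2]
opening: 0.0677
```

```bash
python3 -c "
from h import *
stt();go(.5992,.1177,.183,-.419)"
```

```text
t 33.45 pos [0.601  0.1175 0.1867] rot [-1.5778 -0.0163  0.1102] F [-3.3463 -0.9039 19.1887] T [-0.2259  0.675   0.3386] op 0.0677 q [ 0.071   0.5467  1.3791 -0.0068  1.1993 -1.6075]
shift [-0.0018  0.0037  0.0004] twist 30.32
```

>>> {"method": "send_rows", "body": {
  "motion": [
    [[-0.001,0.0045,0,5],[-0.0015,0.0045,0,10],[-0.0015,0.0045,0,15],[-0.0015,0.0045,0,20],[-0.0015,0.0045,0,25],[-0.0015,0.0045,0,30],[-0.0015,0.0045,0,33],[-0.0015,0.0045,0,33]]
  ]
}}

```text
time: 34.25
tool_pos: [0.6005, 0.1175, 0.1864]
tool_rot: [-1.565, -0.023, -0.466]
contact_force: [-6.3, 0.9, 20.6]
opening: 0.0679
```

```bash
python3 -c "
from h import *
stt();go(.5992,.1177,.192,-.419)"
```

```text
t 34.25 pos [0.6005 0.1175 0.1864] rot [-1.5654 -0.0226 -0.4656] F [-6.2968  0.8606 20.5756] T [-0.2822  1.1247  0.4981] op 0.0679 q [ 0.0714  0.5434  1.3861 -0.0074  1.19   -1.0312]
shift [-0.0011 -0.0056 -0.0004] twist -2.67
```

>>> {"method": "send_rows", "body": {
  "motion": [
    [[0,0.0043,0,3],[0,0.0043,0,5],[0,0.0043,0,5],[0,0.0043,0,5]]
  ]
}}

```text
time: 34.65
tool_pos: [0.6004, 0.1169, 0.1862]
tool_rot: [-1.564, -0.026, -0.549]
contact_force: [-9.0, -3.7, 23.0]
opening: 0.0677
```

```bash
python3 -c "
from h import *
stt()"
```

```text
t 34.65 pos [0.6004 0.1169 0.1862] rot [-1.5642 -0.0257 -0.5491] F [-9.0217 -3.6709 23.0012] T [-1.0265  1.9045  1.4848] op 0.0677 q [ 0.0716  0.5421  1.3891 -0.0103  1.1856 -0.9463]
```

>>> {"method": "send_rows", "body": {
  "motion": [
    [[0,-0.001,0,0],[0,-0.003,0,0],[0,-0.0055,0,0],[0,-0.0055,0,0]]
  ]
}}

```text
time: 35.05
tool_pos: [0.6001, 0.1169, 0.1873]
tool_rot: [-1.567, -0.023, -0.547]
contact_force: [10.5, 1.8, -22.7]
opening: 0.0681
```

```bash
python3 -c "
from h import *
stt()"
```

```text
t 35.05 pos [0.6001 0.1169 0.1873] rot [-1.5672 -0.0231 -0.5466] F [ 10.4592   1.8048 -22.722 ] T [-0.4465 -1.0339  1.2537] op 0.0681 q [ 0.0721  0.5425  1.3849 -0.0113  1.1932 -0.9481]
```

>>> {"method": "send_rows", "body": {
  "motion": [
    [[0,0.004,0,0],[0,0.004,0,0]]
  ]
}}

```text
time: 35.25
tool_pos: [0.6003, 0.1169, 0.1865]
tool_rot: [-1.567, -0.026, -0.544]
contact_force: [-6.7, -1.0, 17.7]
opening: 0.068
```

>>> {"method": "send_rows", "body": {
  "motion": [
    [[0,0,0,0],[0,0,0,0],[0,0,0,0],[0,0,0,0],[0,-0.03,0,0],[0,-0.06,0,0],[0,-0.06,0,0]]
  ],
  "gripper": 1.0
}}

```text
time: 35.95
tool_pos: [0.6007, 0.1177, 0.2506]
tool_rot: [-1.562, -0.032, -0.544]
contact_force: [0.2, 0.1, 0.3]
opening: 0.092
```

>>> {"method": "send_rows", "body": {
  "motion": [
    [[-0.1,0,0,0],[-0.1,0,0,0],[-0.1,0,0,0],[-0.1,0,0,0]]
  ]
}}

```text
time: 36.35
tool_pos: [0.5147, 0.1699, 0.2472]
tool_rot: [-1.562, -0.032, -0.543]
contact_force: [0.2, -0.3, -0.1]
opening: 0.0917
```

```bash
python3 -c "
from h import *
stt()
a=shot('side','s16.png');b=shot('top','t16.png')
a=a['frame'];b=b['frame'];o=cv2.imread('pics/side0.png')[:,:,::-1]; p=cv2.imread('pics/top0.png')[:,:,::-1]
f=lambda i,y,x:cv2.resize(i[y:y+50,x:x+60,::-1],None,fx=6.5,fy=6,interpolation=2)
cv2.imwrite('pics/s16c.png',np.vstack([np.hstack([f(o,145,285),f(a,145,285)]),np.hstack([f(p,155,226),f(b,155,226)])]))"
```

```text
t 36.35 pos [0.5147 0.1699 0.2472] rot [-1.5624 -0.0319 -0.5429] F [ 0.2488 -0.3276 -0.1485] T [-0.0545  0.0275  0.0462] op 0.0917 q [ 0.1856  0.3625  1.5069 -0.0158  1.2429 -0.8376]
```

View pics/s16c.png

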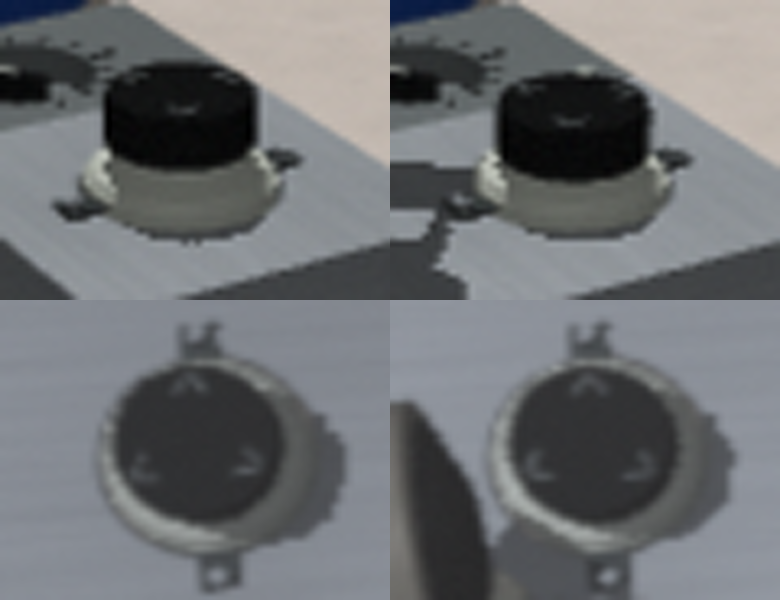

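```bash
python3 -c "
from h import *
go(.6,.1172,.2506,-.544);go(.6,.1172,.187,-.544)
a=cv2.imread('pics/top0.png');b=cv2.imread('pics/t16.png')
f=lambda i:cv2.resize(i[163:196,240:275],None,fx=11,fy=11,interpolation=2)
cv2.imwrite('pics/ch.png',cv2.convertScaleAbs(np.hstack([f(a),f(b)]),alpha=1.8))"
```

```text
shift [ 0.0987 -0.0003 -0.0008] twist -0.05
shift [ 0.0967  0.0633 -0.0014] twist -0.05
```

View pics/ch.png

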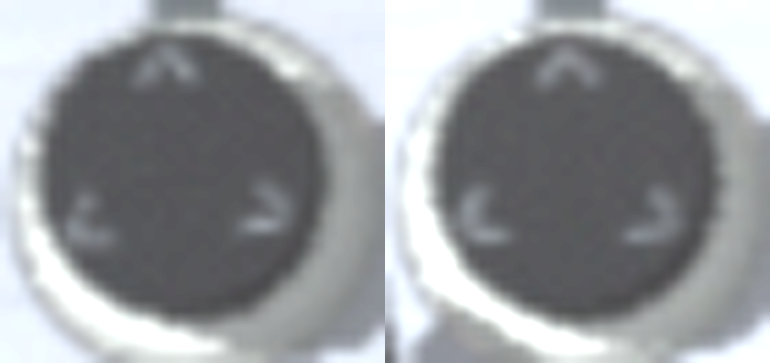

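>>> {"method": "send_rows", "body": {
  "motion": [
    [[0.0985,0,-0.001,0],[0.0985,0,-0.001,0],[0.0985,0,-0.001,0],[0.0985,0,-0.001,0],[0.0985,0,-0.001,0]]
  ]
}}

```text
time: 36.95
tool_pos: [0.5995, 0.1169, 0.2497]
tool_rot: [-1.563, -0.031, -0.546]
contact_force: [-0.3, -0.6, -0.3]
opening: 0.0919
```

```bash
python3 -c "
from h import *
stt();go(.6,.1172,.187,-.544)"
```

```text
t 36.95 pos [0.5995 0.1169 0.2497] rot [-1.5627 -0.0311 -0.5455] F [-0.3446 -0.623  -0.2534] T [-0.0251  0.0893 -0.0288] op 0.0919 q [ 0.0728  0.4875  1.3014 -0.0118  1.3226 -0.9499]
shift [-0.0017  0.0626 -0.    ] twist -0.09
```

>>> {"method": "send_rows", "body": {
  "motion": [
    [[-0.0005,0.03,0,0],[-0.001,0.055,0,0],[-0.0015,0.063,0,0],[-0.0015,0.063,0,0],[-0.0015,0.063,0,0]]
  ]
}}

```text
time: 37.45
tool_pos: [0.6006, 0.1175, 0.188]
tool_rot: [-1.562, -0.033, -0.545]
contact_force: [-0.3, 0.5, -0.2]
opening: 0.0915
```

```bash
python3 -c "
from h import *
stt();go(.6,.1172,.187,-.544)"
```

```text
t 37.45 pos [0.6006 0.1175 0.188 ] rot [-1.5616 -0.0326 -0.545 ] F [-0.2896  0.475  -0.1893] T [-0.0014 -0.0187 -0.0139] op 0.0915 q [ 0.0736  0.5374  1.3921 -0.0124  1.1801 -0.9478]
shift [-0.0004  0.001  -0.0006] twist -0.06
```

>>> {"method": "send_rows", "body": {
  "motion": [
    [[0,0,0,0],[0,0,0,0],[0,0,0,0],[0,0,0,0]]
  ],
  "gripper": 0.6
}}

```text
time: 37.85
tool_pos: [0.6005, 0.117, 0.1886]
tool_rot: [-1.562, -0.033, -0.545]
contact_force: [-1.7, -3.2, 3.2]
opening: 0.0676
```

>>> {"method": "send_rows", "body": {
  "motion": [
    [[0,0.0025,0,0],[0,0.004,0,-2],[0,0.004,0,-4],[0,0.004,0,-4.5],[0,0.003,0,-4.5],[0,0.001,0,-4.5],[0,-0.002,0,-4.5],[0,-0.004,0,-4.5]]
  ]
}}

```text
time: 38.65
tool_pos: [0.601, 0.1176, 0.1944]
tool_rot: [-1.562, -0.036, -0.467]
contact_force: [-0.1, 0.7, -0.8]
opening: 0.0679
```

```bash
python3 -c "
from h import *
stt();go(.6,.1172,.187,-.544)"
```

```text
t 38.65 pos [0.601  0.1176 0.1944] rot [-1.5625 -0.0362 -0.4666] F [-0.0683  0.7247 -0.8215] T [0.1797 0.0576 0.0015] op 0.0679 q [ 0.0737  0.5307  1.3851 -0.0123  1.1904 -1.0263]
shift [-0.001   0.0074 -0.0009] twist 4.43
```

>>> {"method": "send_rows", "body": {
  "motion": [
    [[0,-0.002,0,0],[0,-0.003,0,0],[0,-0.003,0,0]]
  ]
}}

```text
time: 38.95
tool_pos: [0.601, 0.1176, 0.1948]
tool_rot: [-1.563, -0.034, -0.467]
contact_force: [5.3, 0.2, -13.7]
opening: 0.0673
```

```bash
python3 -c "
from h import *
stt()"
```

```text
t 38.95 pos [0.601  0.1176 0.1948] rot [-1.5632 -0.0342 -0.467 ] F [  5.3085   0.1666 -13.6887] T [ 0.2756 -1.0086 -0.0291] op 0.0673 q [ 0.0735  0.5313  1.383  -0.0119  1.1941 -1.0263]
```

>>> {"method": "send_rows", "body": {
  "motion": [
    [[0,0.002,0,0],[0,0.002,0,0]]
  ]
}}

```text
time: 39.15
tool_pos: [0.6011, 0.1176, 0.1936]
tool_rot: [-1.563, -0.034, -0.467]
contact_force: [-3.2, -0.8, 7.9]
opening: 0.0676
```

>>> {"method": "send_rows", "body": {
  "motion": [
    [[0,0,0,0],[0,0,0,0],[0,0,0,0],[0,0,0,0],[0,-0.03,0,0],[0,-0.06,0,0],[0,-0.06,0,0],[0,-0.06,0,0]]
  ],
  "gripper": 1.0
}}

```text
time: 39.95
tool_pos: [0.5991, 0.1181, 0.2538]
tool_rot: [-1.562, -0.035, -0.467]
contact_force: [0.7, 0.5, -0.5]
opening: 0.092
```

>>> {"method": "send_rows", "body": {
  "motion": [
    [[-0.15,0,-0.06,0],[-0.15,0,-0.06,0],[-0.15,0,-0.06,0],[-0.15,0,-0.06,0],[-0.15,0,-0.06,0],[-0.15,0,-0.06,0]]
  ],
  "gripper": 0.28
}}

```text
time: 40.55
tool_pos: [0.4394, 0.132, 0.2479]
tool_rot: [-1.562, -0.036, -0.467]
contact_force: [-0.6, 0.2, -0.7]
opening: 0.0486
```

```bash
python3 -c "
from h import *
stt()
a=shot('side','s17.png');b=shot('top','t17.png')
a=a['frame'];b=b['frame'];o=cv2.imread('pics/side0.png')[:,:,::-1]; p=cv2.imread('pics/top0.png')[:,:,::-1]
f=lambda i,y,x:cv2.resize(i[y:y+50,x:x+60,::-1],None,fx=6.5,fy=5,interpolation=2)
cv2.imwrite('pics/s17c.png',np.vstack([np.hstack([f(o,145,285),f(a,145,285)]),np.hstack([f(p,155,226),f(b,155,226)])]))
g=lambda i:cv2.resize(i[165:205,183:223,::-1],None,fx=10,fy=10,interpolation=2)
cv2.imwrite('pics/k17.png',np.hstack([g(p),g(b)]))"
```

```text
t 40.55 pos [0.4394 0.132  0.2479] rot [-1.5619 -0.0362 -0.467 ] F [-0.6342  0.2427 -0.6979] T [-0.0339  0.0282  0.023 ] op 0.0486 q [ 0.1331  0.2071  1.7244 -0.0142  1.1753 -0.9656]
```

View pics/s17c.png

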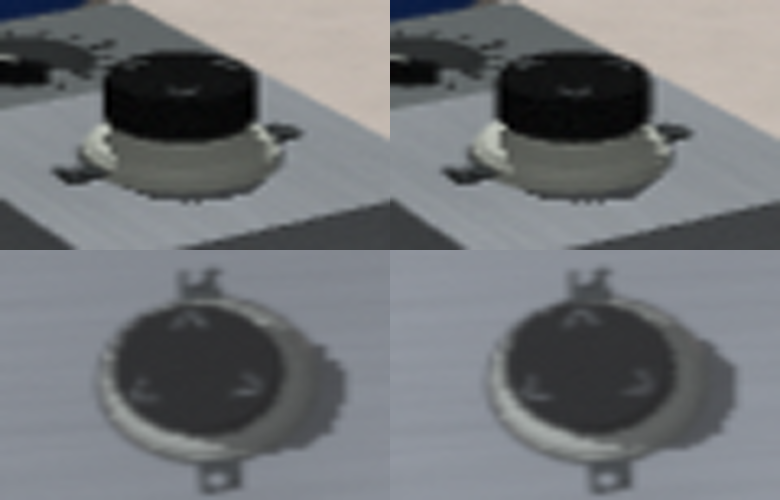

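View pics/k17.png

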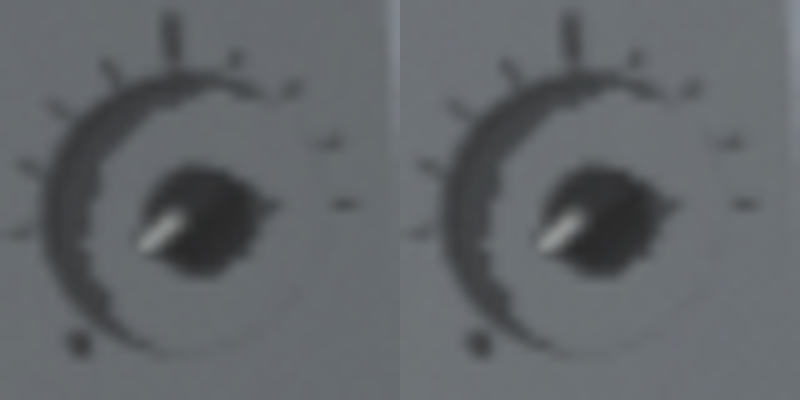

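```bash
python3 -c "
from h import *
s=sensors.observe();y=Ro.from_euler('xyz',s['tool_rot']).as_matrix()[:,1];print(y)
k=np.array([.582,.2713])-.02*y[:2];print(k);go(*k,.245,-.864)"
```

```text
[ 0.0358 -0.0084 -0.9993]
[0.5813 0.2715]
shift [0.0633 0.0067 0.1883] twist 22.71
```

>>> {"method": "send_rows", "body": {
  "motion": [
    [[0.063,0.004,0.188,5],[0.063,0.004,0.188,10],[0.063,0.004,0.188,15],[0.063,0.004,0.188,20],[0.063,0.004,0.188,22.7],[0.063,0.004,0.188,22.7],[0.063,0.004,0.188,22.7],[0.063,0.004,0.188,22.7]]
  ]
}}

```text
time: 41.45
tool_pos: [0.5808, 0.2706, 0.248]
tool_rot: [-1.549, -0.03, -0.864]
contact_force: [-0.4, 0.3, 1.0]
opening: 0.0256
```

```bash
python3 -c "
from h import *
stt();go(.5812,.2715,.165,-.864)
a=shot('side','s18.png');
cv2.imwrite('pics/s18c.png',cv2.resize(a['frame'][100:220,230:400,::-1],None,fx=4,fy=4,interpolation=2))"
```

```text
t 41.45 pos [0.5808 0.2706 0.248 ] rot [-1.5488 -0.0298 -0.8638] F [-0.4099  0.3185  1.0325] T [0.0042 0.0277 0.0059] op 0.0256 q [ 0.3255  0.5458  1.2077 -0.0199  1.3567 -0.3779]
shift [-0.0029  0.0829 -0.0009] twist 0.01
```

View pics/s18c.png

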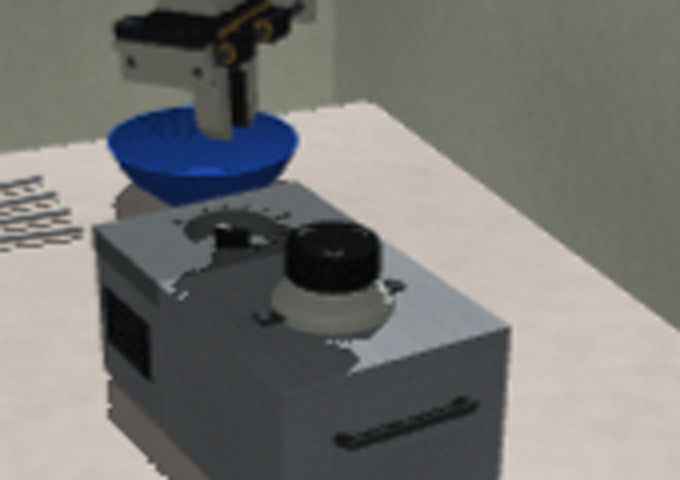

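>>> {"method": "send_rows", "body": {
  "motion": [
    [[-0.001,0.04,0,0],[-0.002,0.07,0,0],[-0.003,0.081,-0.001,0],[-0.003,0.081,-0.001,0],[-0.003,0.081,-0.001,0]]
  ]
}}

```text
time: 42.0
tool_pos: [0.5817, 0.2717, 0.169]
tool_rot: [-1.546, -0.031, -0.864]
contact_force: [-0.8, -0.5, -0.4]
opening: 0.0256
```

```bash
python3 -c "
from h import *
stt();go(.5812,.2715,.1545,-.864)
a=shot('side','s19.png');
cv2.imwrite('pics/s19c.png',cv2.resize(a['frame'][120:190,240:340,::-1],None,fx=7,fy=7,interpolation=2))"
```

```text
t 42.0 pos [0.5817 0.2717 0.169 ] rot [-1.546  -0.031  -0.8642] F [-0.7842 -0.4973 -0.4451] T [-0.0546  0.0189 -0.0211] op 0.0256 q [ 0.3266  0.6072  1.322  -0.0211  1.1779 -0.3727]
shift [-0.0006  0.0145 -0.0009] twist -0.01
```

View pics/s19c.png

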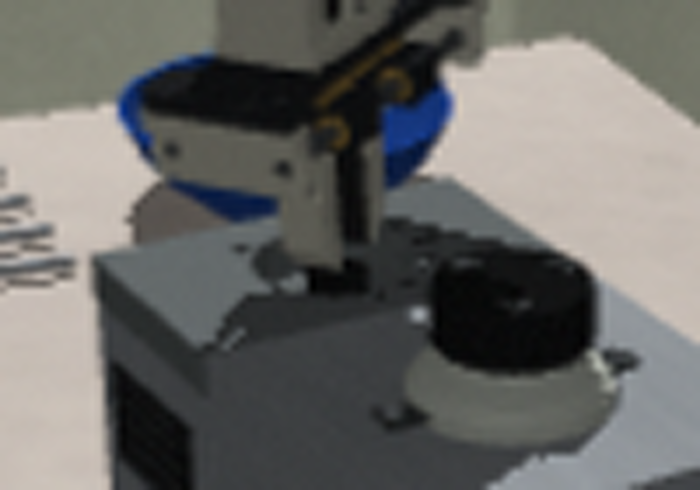

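>>> {"method": "send_rows", "body": {
  "motion": [
    [[0,0.005,-0.001,0],[0,0.01,-0.001,0],[0,0.014,-0.001,0],[0,0.014,-0.001,0]]
  ]
}}

```text
time: 42.45
tool_pos: [0.5814, 0.2709, 0.1546]
tool_rot: [-1.546, -0.031, -0.864]
contact_force: [-1.2, -0.1, -0.2]
opening: 0.0256
```

```bash
python3 -c "
from h import *
stt();go(.5812,.2715,.1545,-.864)"
```

```text
t 42.45 pos [0.5814 0.2709 0.1546] rot [-1.5463 -0.0308 -0.8641] F [-1.1979 -0.0842 -0.2112] T [ 0.019   0.0347 -0.0495] op 0.0256 q [ 0.3256  0.62    1.341  -0.0214  1.1465 -0.3729]
shift [-0.0006  0.0001  0.0002] twist -0.01
```

Clear of contact. I'll close on the bar gently.

>>> {"method": "send_rows", "body": {
  "motion": [
    [[0,0,0,0],[0,0,0,0],[0,0,0,0],[0,0,0,0],[0,0,0,0]]
  ],
  "gripper": 0.03,
  "grip_force": 12
}}

```text
time: 42.95
tool_pos: [0.5821, 0.2714, 0.1548]
tool_rot: [-1.544, -0.031, -0.864]
contact_force: [4.5, 3.1, -1.5]
opening: 0.01
```

```bash
python3 -c "
from h import *
stt();go(.5812,.2715,.1545,-3.024)"
```

```text
t 42.95 pos [0.5821 0.2714 0.1548] rot [-1.5444 -0.0311 -0.8642] F [ 4.4594  3.0819 -1.4801] T [ 0.4555 -0.6907  0.0504] op 0.01 q [ 0.3258  0.6203  1.3401 -0.021   1.1451 -0.3729]
shift [-0.0007  0.0002 -0.0006] twist 123.75
```

>>> {"method": "send_rows", "body": {
  "motion": [
    [[0,0,0.001,0],[0,0,0.001,7],[0,0,0.001,14],[0,0,0.001,21],[0,0,0.001,28],[0,0,0.001,35],[0,0,0.001,42],[0,0,0.001,42]]
  ]
}}

```text
time: 43.75
tool_pos: [0.5816, 0.2713, 0.1547]
tool_rot: [-1.533, -0.007, -1.598]
contact_force: [-3.8, -2.9, 2.2]
opening: 0.0099
```

```bash
python3 -c "
from h import *
stt();go(.5826,.2718,.1545,-3.024)"
```

```text
t 43.75 pos [0.5816 0.2713 0.1547] rot [-1.5333 -0.0072 -1.598 ] F [-3.8303 -2.9061  2.2159] T [-0.676   0.9169 -0.0835] op 0.0099 q [ 0.3262  0.6214  1.3381 -0.0216  1.1495  0.3618]
shift [-0.0005  0.0003  0.0009] twist 81.7
```

>>> {"method": "send_rows", "body": {
  "motion": [
    [[0,0,0,7],[0,0,0,14],[0,0,0,21],[0,0,0,28],[0,0,0,35],[0,0,0,42],[0,0,0,49],[0,0,0,49]]
  ]
}}

```text
time: 44.55
tool_pos: [0.581, 0.2716, 0.1547]
tool_rot: [-1.542, 0.023, -2.451]
contact_force: [-2.2, 1.1, 1.4]
opening: 0.0097
```

```bash
python3 -c "
from h import *
stt();go(.5816,.2713,.1545,-3.024)"
```

```text
t 44.55 pos [0.581  0.2716 0.1547] rot [-1.5418  0.0226 -2.4507] F [-2.2188  1.1071  1.369 ] T [ 0.0333  0.8242 -0.0362] op 0.0097 q [ 0.3267  0.6212  1.3385 -0.0209  1.1506  1.2151]
shift [-0.0003  0.0002  0.0006] twist 32.85
```

>>> {"method": "send_rows", "body": {
  "motion": [
    [[0,0,0,7],[0,0,0,14],[0,0,0,21],[0,0,0,28],[0,0,0,32.8],[0,0,0,32.8],[0,0,0,32.8]]
  ]
}}

```text
time: 45.25
tool_pos: [0.5808, 0.272, 0.1547]
tool_rot: [-1.559, 0.034, -3.018]
contact_force: [-1.7, 2.1, 0.2]
opening: 0.0099
```

```bash
python3 -c "
from h import *
stt();go(.5816,.2713,.1545,-3.024)"
```

```text
t 45.25 pos [0.5808 0.272  0.1547] rot [-1.559   0.0345 -3.0179] F [-1.6833  2.1364  0.163 ] T [ 0.3904  0.6672 -0.0315] op 0.0099 q [ 0.327   0.6212  1.3385 -0.0202  1.1506  1.7823]
shift [-0.0007  0.0002  0.0008] twist 0.35
```

>>> {"method": "send_rows", "body": {
  "motion": [
    [[0,0,0,0.3],[0,0,0,0.3]]
  ]
}}

```text
time: 45.45
tool_pos: [0.5809, 0.272, 0.1547]
tool_rot: [-1.559, 0.035, -3.021]
contact_force: [-0.9, 2.0, 0.5]
opening: 0.01
```

>>> {"method": "send_rows", "body": {
  "motion": [
    [[0,0,0,0],[0,0,0,0],[0,0,0,0],[0,-0.02,0,0],[0,-0.05,0,0],[0,-0.1,0,0],[0,-0.1,0,0]]
  ],
  "gripper": 0.28
}}

```text
time: 46.15
tool_pos: [0.58, 0.2736, 0.2625]
tool_rot: [-1.562, 0.048, -3.021]
contact_force: [0.3, 0.1, 0.1]
opening: 0.0256
```

>>> {"method": "send_rows", "body": {
  "motion": [
    [[0.18,-0.02,0,0],[0.18,-0.02,0,0],[0.18,-0.02,0,0],[0.18,-0.02,0,0],[0.18,-0.02,0,0],[0.18,-0.02,0,0]]
  ]
}}

```text
time: 46.75
tool_pos: [0.4009, 0.2521, 0.2744]
tool_rot: [-1.562, 0.05, -3.02]
contact_force: [-0.2, -0.6, 0.4]
opening: 0.0258
```

```bash
python3 -c "
from h import *
stt()
a=shot('side','s20.png');b=shot('top','t20.png')
b=b['frame']
g=lambda i:cv2.resize(i[165:205,183:223,::-1],None,fx=14,fy=14,interpolation=2)
cv2.imwrite('pics/k20.png',g(b))"
```

```text
t 46.75 pos [0.4009 0.2521 0.2744] rot [-1.5621  0.0502 -3.0203] F [-0.1709 -0.5882  0.3557] T [-0.0225  0.1555  0.019 ] op 0.0258 q [ 0.4137  0.2065  1.6489 -0.0241  1.2407  1.8707]
```

View pics/k20.png

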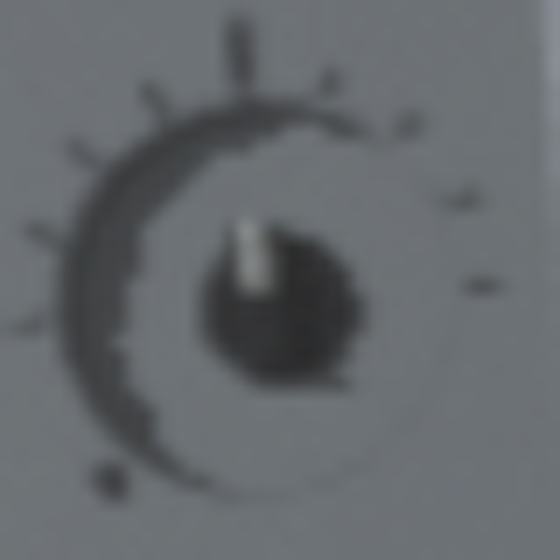

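View pics/t20.png

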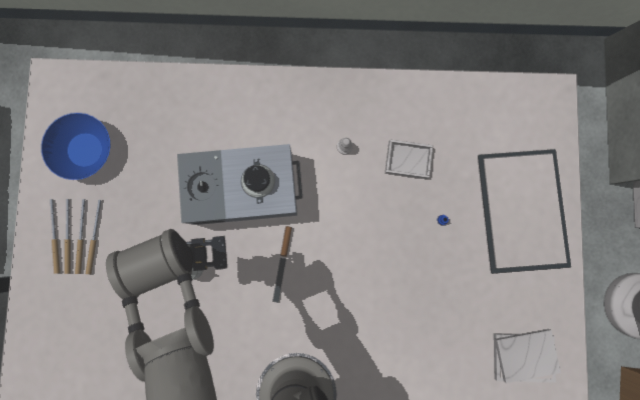

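View pics/s20.png

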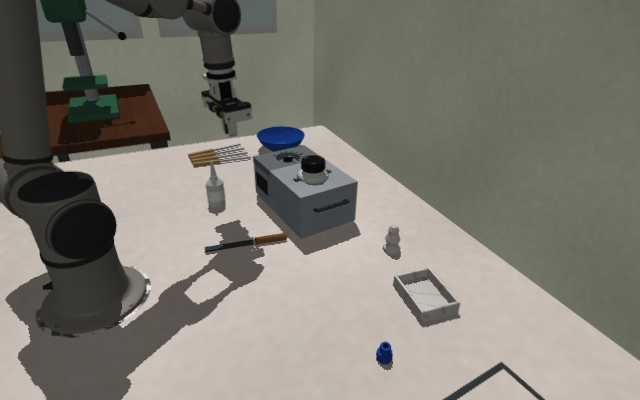

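```bash
cat > kn.py <<'E'
from h import *
from scipy.optimize import least_squares
c=np.load('pics/t20.png.npy',allow_pickle=True).item(); g=c['frame'].astype(float).mean(2)
# tick guesses in k20 crop (x14)
T=[(240,57,0,1),(331,83,-.4,0),(410,127,-.8,0),(461,201,-1.2,0),(484,286,-1.6,0),(157,105,.4,0),(84,155,.8,0),(42,235,1.2,0),(28,327,1.6,0)]
pts=[];ang=[]
for x,y,a,l in T:
    u0,v0=un((x,y),14,183,165); r=2.2 if not l else 3
    vv,uu=np.mgrid[int(v0-4):int(v0+6),int(u0-4):int(u0+6)]; m=np.hypot(uu-u0,vv-v0)<=r
    w=np.clip(np.percentile(g[vv,uu],70)-6-g[vv,uu],0,None)*m; pts.append([(uu*w).sum()/w.sum(),(vv*w).sum()/w.sum()]);ang.append(a)
P=onz(c,pts,.14)[:,:2]; ang=np.array(ang)
def f(p): 
    th=ang[1:]+p[2]; m=p[:2]+p[3]*np.c_[np.cos(th),np.sin(th)]; e=(P[1:]-m).ravel()
    d=P[0]-p[:2]; return np.r_[e,(np.arctan2(d[1],d[0])-p[2])*.05]
r=least_squares(f,[.581,.268,.118,.047],loss='soft_l1',f_scale=.001); print(r.x,np.degrees(r.x[2]),r.fun.reshape(-1)[:]*1000)
# pointer
for fn in ('top0','t17','t20'):
    c=np.load('pics/%s.png.npy'%fn,allow_pickle=True).item(); g=c['frame'].astype(float).mean(2)
    ctr=proj(c,[[r.x[0],r.x[1],.14]])[0]; vv,uu=np.mgrid[175:200,193:212]; m=np.hypot(uu-ctr[0],vv-ctr[1])<6.5
    for th in (112,125,140):
        w=np.clip(g[vv,uu]-th,0,None)*m
        if w.sum()==0: continue
        q=onz(c,[[ (uu*w).sum()/w.sum(),(vv*w).sum()/w.sum()]],.14)[0,:2]-r.x[:2]
        X=np.c_[uu.ravel(),vv.ravel()];C=np.cov(X.T,aweights=w.ravel());e=np.linalg.eigh(C)[1][:,1]
        print(fn,th,'centroid ang',np.degrees(np.arctan2(q[1],q[0])),'r',np.hypot(*q),'axis',np.degrees(np.arctan2(-e[0],-e[1]))%180)
E
python3 kn.py
```

```text
[0.5832 0.2698 0.1225 0.043 ] 7.0160284335244825 [ 0.0761  0.8605  1.1474 -0.0241 -0.0988 -0.5631 -0.492  -0.1234 -1.4841
 -0.0689 -0.1424 -0.4441  0.3667 -0.4245  0.4033  0.668   0.296 ]
top0 112 centroid ang 129.36180773168851 r 0.00972637927997633 axis 131.3548471216655
top0 125 centroid ang 126.87875141684418 r 0.009983933571088866 axis 135.0
t17 112 centroid ang 122.59413504019705 r 0.009508336107719045 axis 2.594239973553499
t17 125 centroid ang 127.88560459638408 r 0.009929362500365286 axis 134.36109286829793
t17 140 centroid ang 126.16096257813085 r 0.009363496572740649 axis 135.0
t20 112 centroid ang 28.974772654526603 r 0.010513399070323285 axis 136.8354716458479
t20 125 centroid ang 15.480446369992993 r 0.013743519796567792 axis nankn.py:24: RuntimeWarning: Degrees of freedom <= 0 for slice
  X=np.c_[uu.ravel(),vv.ravel()];C=np.cov(X.T,aweights=w.ravel());e=np.linalg.eigh(C)[1][:,1]
  c *= np.true_divide(1, fact)
  c *= np.true_divide(1, fact)
```

```bash
python3 -c "
from h import *
c=np.load('pics/t20.png.npy',allow_pickle=True).item(); g=c['frame'].astype(float).mean(2)
print(g[178:194,196:210].astype(int)); print(proj(c,[[.5832,.2698,.14]]))
k=proj(c,[[.5832,.2698,.14]])[0]
for z in(.127,.14):
  for a in (7,12): print(z,a,proj(c,[[.5832+r*np.cos(np.radians(a)),.2698+r*np.sin(np.radians(a)),z] for r in (.003,.008,.0145)]).round(1).tolist())"
```

```text
[[101 112 113 113 113 113 113 113 114 113 114 113 114 114]
 [111 113 113 113 113 114 113 114 114 114 113 114 112 113]
 [113 113 113 111 119 113 107 108 111 113 113 113 113 114]
 [113 113 110 100 133 113  78  83  98 105 111 112 113 113]
 [114 113 107  88 123 110  70  52  55  68  94 109 113 113]
 [112 109  91  76 122 119  78  50  45  52  65  94 109 113]
 [112  99  73  69 117 117  79  48  46  49  53  68 100 112]
 [111  87  60  59  93 100  73  47  45  46  50  60  93 110]
 [111  81  57  52  59  59  53  45  44  45  50  53  72 102]
 [110  81  57  51  54  52  50  46  45  46  48  50  68 100]
 [110  83  59  51  52  52  51  46  43  45  50  54  76 102]
 [112  94  70  54  53  53  51  47  44  45  50  65  97 110]
 [114 109  90  67  57  52  49  46  43  46  55  75 102 113]
 [113 113 109  94  72  56  50  49  51  56  68  93 109 113]
 [112 114 113 110  99  83  76  73  76  78  80  86 105 111]
 [113 113 113 113 112 111 110 110 111 110 110 110 111 113]]
[[201.0921 185.8304]]
0.127 7 [[202.1, 185.4], [202.0, 183.6], [201.8, 181.2]]
0.127 12 [[202.0, 185.4], [201.7, 183.6], [201.3, 181.3]]
0.14 7 [[201.0, 184.7], [200.9, 182.9], [200.7, 180.6]]
0.14 12 [[200.9, 184.8], [200.6, 183.0], [200.2, 180.7]]
```

```bash
python3 -c "
from h import *
stt()
print(hand_in())"
```

```text
t 46.85 pos [0.4016 0.2521 0.2738] rot [-1.5618  0.0489 -3.0212] F [ 0.1776 -0.5324 -0.206 ] T [-0.0521  0.2005  0.0147] op 0.0256 q [ 0.4129  0.2089  1.6477 -0.024   1.241   1.8707]
the job is handed in; nothing more can be done
None
```

The job is done and handed in at about 47 s: all three bits on the bench are in the jar, the cap is locked, and the timer pointer is at twelve o'clock.

- **Bits:** I saw two 30 mm bits and one 25 mm bit and dropped all three through the neck. The last pictures show none left on the bench. The blue look-alike was not touched, and nothing else on the bench looks moved.
- **Setting the cap on:** The first try caught on the seal, about 3 mm off centre. I lifted it, re-centred, and it went on without contact.
- **Locking the cap:** The first turn ran about 4 degrees too far and the cap stayed down. I pressed again, turned it back about 4.5 degrees, and it sprang up about 6 mm. It then held against a 14 N upward pull. Its height and chevrons now match the starting picture.
- **Knob:** I turned it last. When I let go, the gripper had it at about 6.9 degrees, against 6.75 to 7.0 degrees for the cleaner's own direction.
- **Disagreement:** The coarse top picture put the pointer about 2 degrees off by its slope. Measured from the fitted knob centre it looked up to 10 degrees off, but that centre is uncertain by about a third of a pixel. I trusted the gripper angle.

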